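# Balance the press die with ring weights

## Robot

A 6-joint arm with a two-finger parallel gripper is mounted at the origin on the work surface. World frame = base frame: x ahead of the robot, y to its left, z up, the work surface at z = 0. Lengths are in m, angles in degrees, forces in N, time in s.
With the tool pointing down it reaches from about 0.25 to 0.725 m from the base axis. Payload 9.7 kg.
Tool frame: the origin (TCP) lies at the very end of the fingers, on their centre line; the grasp point (between the pads) lies 19 mm behind it (bot.grip_depth is the distance from the TCP to the grasp point, in m); z points along the fingers, y is the direction in which the jaws open and shut (so a half turn about z gives the same grasp; the last joint's range is limited). The gripper opens to 85 mm and grips with 20 to 120 N. Pads are 22 mm wide; open, the fingers measure 114 mm over their backs; the gripper's body (76 mm by 85 mm) begins 54 mm behind the grasp point. The pads swing forward as they close: fully open they stand 13 mm farther back than shut.
Start: joints at [-73.797, 4.979, 10.078, 95.1, 0, 90], TCP at [0.153, -0.528, 0.231] pointing down, gripper open.
Joint ranges: [-179.16, 179.16], [-48.56, 103.87], [-65.8, 70.77], [-126.05, 130.52], [-82.76, 87.17], [-180, 180]. Speed limits (degrees/s): [127.2, 127.2, 147.25, 180, 180, 180].

## Interface

Orientations are given as [roll, pitch, yaw] about the fixed x, y, z axes, in that order (R = Rz(yaw) Ry(pitch) Rx(roll)).
In Python, from workcell import bot, viewer gives the robot as it stands.
- The arm moves only by the tool arm_command, never from a script. Its argument "motion" is a list of rows, each a list of 3 entries, a list of its own where there are three numbers: the opening, from 0 (shut) to 1 (fully open), then the shift along the tool's x, y, z in units of 60 mm (1.0 is 60 mm), then the turn, a rotation vector about the tool's x, y, z in units of 6 degrees (1.0 is 6 degrees). A call has 1 to 12 rows; each row shifts and turns the commanded pose from where the row before left it, along the tool's axes as they then stand; what a row does not reach is not made up. A row lasts 1/8 s, in which the tool goes at most 62.5 mm and 10.7 degrees, less where a joint would pass 70% of its speed; a pose out of reach is approached as far as the arm can. A call is refused whole if a number of a shift passes 1 or a number of a turn 1, either way. A call with a gripper value outside its range is refused whole. The fingers move at their own pace and stop on an object; "newtons" is the grip in N (left out, the last holds). Time passes only in rows, so rows that do not move let the fingers close. It gives the time, the measured TCP pose, the force and the opening at its end, in the units of the state.
- bot.get_obs(): the state, without advancing time (a new reading comes with each control period).
- viewer.camera(name): name is "scene" or "side" or "wrist"; returns the picture (384x512x3 uint8, blue, green, red); there is no depth.
- viewer.calibration(name): a dict with "fx", "fy", "cx", "cy" (pixels), "T" (4x4, takes a point from camera to world coordinates). Camera axes: x right, y down, z forward; pixel columns grow to the right and rows downward; lengths in m; the calibration is good to about 2 mm. A picture is of the moment at which its call begins: read the wrist's pose just before it. calibration takes no time and is no camera call; for the wrist camera it gives the pose at the moment of the call.
- bot.job_done(): hands the job in, once; it reports no verdict.
The state is a dict: "time": time; "q": joint angles; "qd": joint speeds; "joint_efforts": joint torques, N m; "ee_pos": TCP position; "tcp_rot": TCP orientation; "wrist_force": force on the tool from outside, world axes, zero at the start; "torque": the same for the moment, N m; "opening": finger opening in m.
Only numpy, scipy, OpenCV 4.12 (cv2) and the standard library are available. Lean on these libraries where they do the work, as an engineer would, in place of code of your own. Each camera call takes 0.05 s, during which the arm holds its last target.

## Task

The press die on one pan of the balance has to be weighed: thread ring weights from the black mat over the brass spindle of the other pan, feeling gently for the spindle and lowering each one flat down onto the pan, until the beam is level with its red pointer on the green mark. Leave the die where it lies without touching it, never press or drop hard on the weight pan or its spindle (stay below 15 N), keep unused weights well clear of the pan, and do not shove the other things on the counter.

Things in the scene. Friction and masses are not known exactly. Their poses are not given: they have to be found in the camera images.
- balance: equal-arm balance, fixed: green base plate 130 x 260 x 18 mm; origin under its centre on the counter, z up, y along the beam towards the weight pan, x along the tipping axis. Beam pivot 60 mm above the counter, arms 110 mm; a thin red pointer stands on the beam, tip 145 mm above the counter, before a white plate with a green mark; nothing else of it is higher
- beam (a joint): beam tilt, rad: 0 level, positive while the weight pan is high (die too heavy), stops at +-0.16. Sprung: free, it settles within 1.5 s at about 0.107 rad per 100 g of difference, up to the stops. Pushed down, the weight pan yields softly, about 83 N/m plus the surplus weight of the die side, through its travel (17 mm up and 17 mm down from level), then meets a hard stop
- weight_pan_top (a point): centre of the upper face of the weight pan, a flat steel disc 92 mm dia without rim, always horizontal; 83 mm above the counter when level, about 17 mm higher at the start. NOT the spindle's place: see weight_pan
- part_pan_top (a point): centre of the upper face of the other pan, the same steel disc, carrying the die; always horizontal
- die: the part being weighed: aluminium-coloured flanged extrusion die, 76 mm flange, 50 mm hub, 27 mm tall, between 175 and 325 g (not known beforehand); origin at the centre of its underside
- weight_200: dark steel ring weight of 200 g: flat disc 55.7 mm dia, 14 mm thick, with a 28 mm through hole in the middle; origin at the centre of its underside, z up along the hole; it lies flat on the black rubber mat (4 mm thick)
- weight_100: dark steel ring weight of 100 g: flat disc 44.1 mm dia, 14 mm thick, with a 28 mm through hole in the middle; origin at the centre of its underside, z up along the hole; it lies flat on the black rubber mat (4 mm thick)
- weight_50: dark steel ring weight of 50 g: flat disc 36.9 mm dia, 14 mm thick, with a 28 mm through hole in the middle; origin at the centre of its underside, z up along the hole; it lies flat on the black rubber mat (4 mm thick)
- tray: bystander, leave alone: open stainless tray 200 x 150 x 55 mm; origin at the centre of its underside
- spatula: bystander, leave alone: wooden-handled spatula, 240 mm long
- jar: bystander, leave alone: glass jar with green lid, 66 mm dia, 90 mm tall; origin at the centre of its underside
- bowl: bystander, leave alone: white bowl, 116 mm dia, 52 mm tall; origin at the centre of its underside
- spray: bystander, leave alone: white spray bottle with green head, 72 mm dia, about 195 mm tall; origin at the centre of its underside
- puck: bystander, leave alone: plain white plastic disc without a hole, 60 mm dia, 22 mm thick; not a weight; origin at the centre of its underside
- weight_pan: the weight pan; origin at its pivot, 23 mm below weight_pan_top. An upright brass spindle for the weights stands on it: 25 mm dia, flat top 36 mm above the pan. It is clamped in a slot along the balance's y axis, anywhere from -14 to +14 mm from the pan centre along that axis (0 across): not measured, to be seen or felt. It slips in the slot only above about 14 N
- part_pan: the part pan itself; origin at its pivot, 23 mm below point part_pan_top
There are look-alikes about, which are no part of the job. What is shaped like the weight_100 but pink or purple is not meant.

How it is judged:
By the outcome, as a careful person would: the job done as asked, in the order asked, and still so for the second after the job is handed in, with the robot touching nothing.
It also fails if it takes over 72 s, if anything falls off the work surface, if the arm or the gripper's body presses on something with over 40 N, if the wrist force passes 120 N, or if a joint passes its speed limit or range.

## Working session

There is one attempt and no reset: what is moved stays moved. The work goes in short steps, Python scripts to look and compute and a tool call to move; the robot and the scene stay as the last step left them, time stands still between calls to the robot, and variables do not carry over. Pictures are saved under pics/ and viewed, and the job is handed in when it is done.

Besides the shell and the picture viewer there is one more tool, called after "Request:" by a JSON object that holds its "name" and its "arguments", one argument or row to a line. arm_command: Moves the arm, as the interface text tells. Its arguments: {"type":"object","properties":{"motion":{"type":"array"},"newtons":{"type":"number"}},"required":["motion"]}

```bash
ls; mkdir -p pics; python3 - <<'E'
from workcell import bot, viewer
import cv2,numpy as np
o=bot.get_obs();print(o, bot.grip_depth)
for n in ("scene","side","wrist"):
    c=viewer.calibration(n);print(n,{k:np.round(v,4).tolist() for k,v in c.items()})
    cv2.imwrite(f"pics/{n}0.png",viewer.camera(n))
E
```

```text
pics
{'time': 0.0, 'q': array([-7.37969195e+01,  5.01117898e+00,  1.00365627e+01,  9.51006603e+01,
        1.78402722e-05,  9.00006318e+01]), 'qd': array([-0.10242049,  0.00435991,  0.07713599,  0.07476767,  0.04941813,
       -0.04739222]), 'joint_efforts': array([ 3.98297561e-04, -5.20392287e+01,  4.64799142e+01,  1.64695247e-02,
        3.07188770e-05,  1.21109889e-05]), 'ee_pos': array([ 0.15341087, -0.52793741,  0.23060121]), 'tcp_rot': array([-1.79924723e+02, -1.70102232e-05,  1.62024487e+01]), 'wrist_force': array([0.41455123, 0.19164022, 0.30630723]), 'torque': array([-0.00867084, -0.01032961,  0.00452326]), 'opening': 0.08574305492663942} 0.0187
scene {'fx': 362.2196, 'fy': 362.2196, 'cx': 252.296, 'cy': 192.2572, 'T': [[-0.0286, 0.7671, -0.6408, 1.1367], [0.9995, 0.0291, -0.0097, -0.0182], [0.0112, -0.6408, -0.7676, 0.7741], [0.0, 0.0, 0.0, 1.0]]}
side {'fx': 368.9372, 'fy': 368.9372, 'cx': 258.4816, 'cy': 188.379, 'T': [[-0.89, -0.1996, 0.41, 0.1905], [-0.4553, 0.4382, -0.775, 0.6879], [-0.025, -0.8764, -0.4809, 0.5308], [0.0, 0.0, 0.0, 1.0]]}
wrist {'fx': 280.9828, 'fy': 280.9828, 'cx': 254.0817, 'cy': 194.7771, 'T': [[0.2786, -0.9267, -0.2522, 0.2164], [-0.9604, -0.2689, -0.0728, -0.5085], [-0.0004, 0.2625, -0.9649, 0.3738], [0.0, 0.0, 0.0, 1.0]]}
```

View pics/scene0.png

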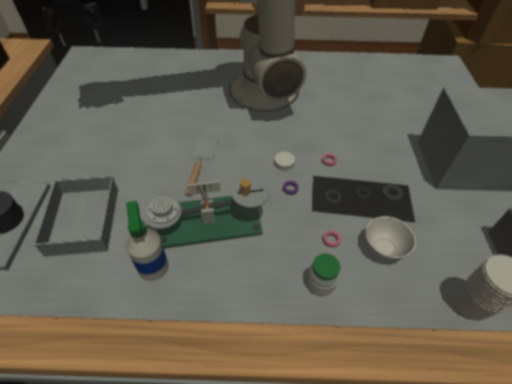

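View pics/side0.png

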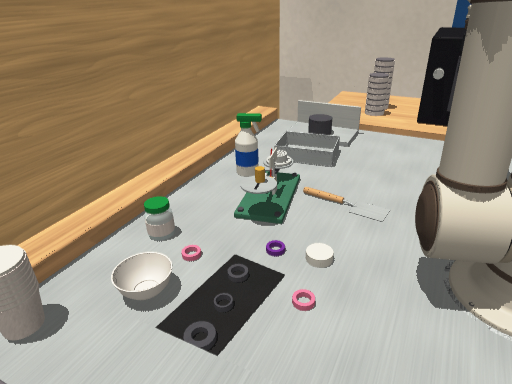

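View pics/wrist0.png

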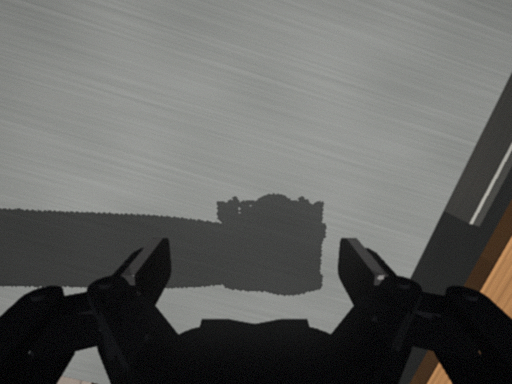

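```bash
cat > h.py <<'E'
from workcell import bot, viewer
import cv2,numpy as np
def ray(n,u,v,c=None):
    c=c or viewer.calibration(n); T=np.array(c["T"])
    d=T[:3,:3]@np.array([(u-c["cx"])/c["fx"],(v-c["cy"])/c["fy"],1]); return T[:3,3],d/np.linalg.norm(d)
def atz(r,z):
    p,d=r; return p+d*(z-p[2])/d[2]
def tri(rs):
    A=np.zeros((3,3));b=np.zeros(3)
    for p,d in rs:
        M=np.eye(3)-np.outer(d,d);A+=M;b+=M@p
    x=np.linalg.solve(A,b)
    return x,[np.linalg.norm((np.eye(3)-np.outer(d,d))@(x-p)) for p,d in rs]
def proj(n,P,c=None):
    c=c or viewer.calibration(n);T=np.linalg.inv(np.array(c["T"]));q=T[:3,:3]@np.array(P)+T[:3,3]
    return c["fx"]*q[0]/q[2]+c["cx"],c["fy"]*q[1]/q[2]+c["cy"]
E
python3 - <<'E'
from h import *
a=cv2.imread('pics/scene0.png');b=cv2.imread('pics/side0.png')
cv2.imwrite('pics/a1.png',cv2.resize(a[145:265,125:285],None,fx=5,fy=5,interpolation=cv2.INTER_CUBIC))
cv2.imwrite('pics/a2.png',cv2.resize(a[165:230,300:420],None,fx=6,fy=6,interpolation=cv2.INTER_CUBIC))
cv2.imwrite('pics/b1.png',cv2.resize(b[105:225,225:385],None,fx=5,fy=5,interpolation=cv2.INTER_CUBIC))
cv2.imwrite('pics/b2.png',cv2.resize(b[230:350,150:310],None,fx=5,fy=5,interpolation=cv2.INTER_CUBIC))
for s,d in [((334,195),(238,272)),((362,193),(223,301)),((393,191),(200,335)),((245,182),(260,168))]:
    print(tri([ray("scene",*s),ray("side",*d)]))
E
```

```text
(array([0.50499628, 0.19438829, 0.01607234]), [np.float64(0.00015025784700933975), np.float64(0.00015025784700941196)])
(array([0.49235804, 0.27321822, 0.01289507]), [np.float64(7.732768896408741e-05), np.float64(7.732768896426651e-05)])
(array([0.48475866, 0.35851947, 0.01636398]), [np.float64(0.00020775781671976632), np.float64(0.0002077578167197869)])
(array([ 0.57229269, -0.04440472,  0.13517766]), [np.float64(0.0002104729640339112), np.float64(0.0002104729640338924)])
```

View pics/a1.png

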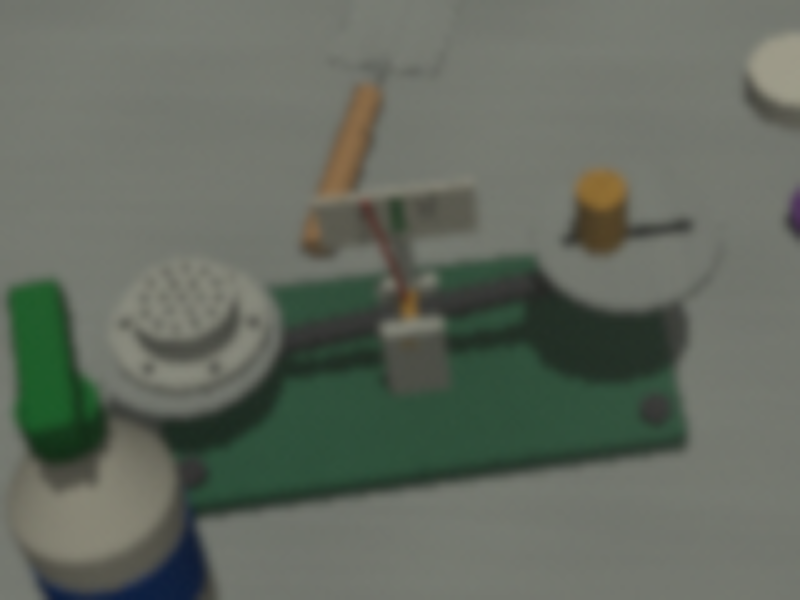

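View pics/b1.png

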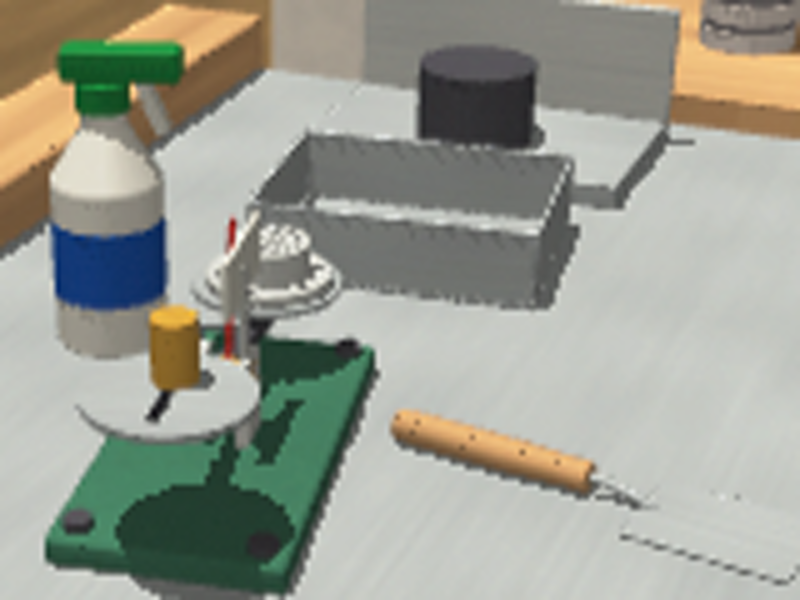

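View pics/b2.png

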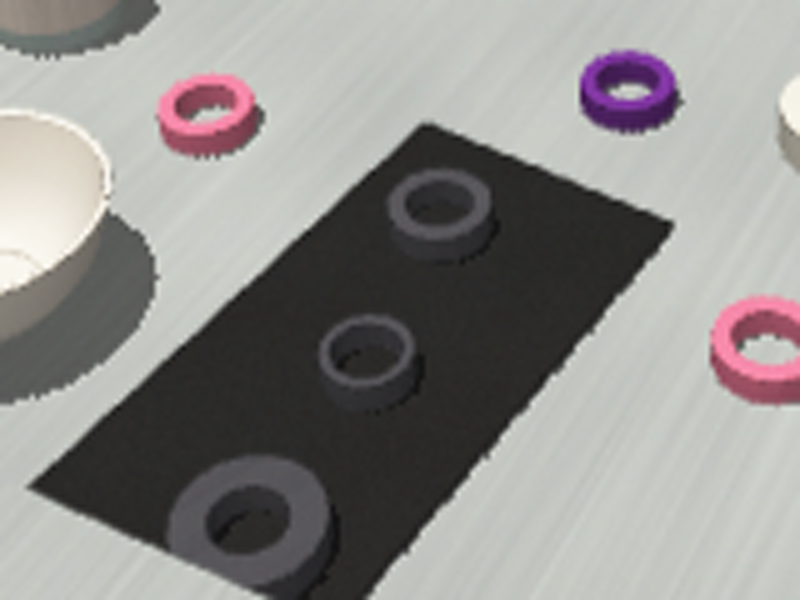

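View pics/a2.png

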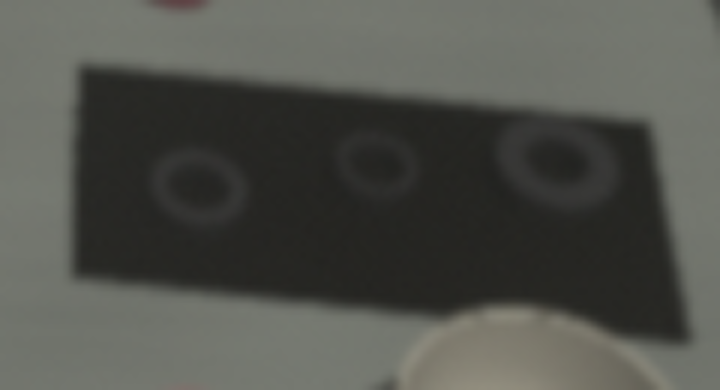

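```bash
python3 - <<'E'
from h import *
for n,w,p,s in [("scene",(250.6,192.6),(161.6,214),(245.6,182.4)),("side",(258.6,184),(278.4,162),(260,168.6))]:
    W=atz(ray(n,*w),.1);P=atz(ray(n,*p),.066);S=atz(ray(n,*s),.136)
    d=W-P;print(n,W.round(4),P.round(4),S.round(4),np.degrees(np.arctan2(d[1],d[0])),np.linalg.norm(d[:2]))
print(tri([ray("scene",250.6,192.6),ray("side",258.6,184)]))
print(tri([ray("scene",245.6,182.4),ray("side",260,168.6)]))
# base front edge corners scene: (690,440) and far corner
f=lambda u,v:atz(ray("scene",125+u/5,145+v/5),.018)
g=lambda u,v:atz(ray("side",225+u/5,105+v/5),.018)
a,b=f(685,437),f(200,508);print(a,b,np.degrees(np.arctan2(*(a-b)[[1,0]])))
a,b=g(285,570),g(375,352);print(a,b,np.degrees(np.arctan2(*(a-b)[[1,0]])))
# mat dir
h=lambda u,v:atz(ray("scene",300+u/6,165+v/6),.004)
a,b=h(82,66),h(648,122);print(a,b)
# spray and others
print('spray top',tri([ray("scene",132,205),ray("side",249,117)]))
E
```

```text
scene [ 0.5752 -0.0307  0.1   ] [ 0.6223 -0.2442  0.066 ] [ 0.5744 -0.0428  0.136 ] 102.44874953106499 0.21857951755978092
side [ 0.5679 -0.0266  0.1   ] [ 0.6074 -0.2326  0.066 ] [ 0.5699 -0.0402  0.136 ] 100.84646909076206 0.2097174481819484
(array([ 0.57121862, -0.03136555,  0.0963545 ]), [np.float64(0.0008847591599379124), np.float64(0.0008847591599378977)])
(array([ 0.57200476, -0.04319844,  0.13388914]), [np.float64(0.0005407068613229737), np.float64(0.0005407068613229586)])
[6.34691021e-01 1.68072507e-04 1.80000000e-02] [ 0.68391002 -0.23299143  0.018     ] 101.9199003317746
[ 0.50154901 -0.02110118  0.018     ] [ 0.54938145 -0.26514268  0.018     ] 101.08946431087611
[0.42598362 0.14731086 0.004     ] [0.45149043 0.41216853 0.004     ]
spray top (array([ 0.70676717, -0.25780593,  0.1939201 ]), [np.float64(0.011362901706617556), np.float64(0.011362901706617514)])
```

```bash
cat >> h.py <<'E'
import json
def plan(P,yaw,start=None,n=None,vmax=.055):
    o=bot.get_obs()
    p=np.array(o["ee_pos"]) if start is None else np.array(start[0]); y=o["tcp_rot"][2] if start is None else start[1]
    P=np.array(P); dy=yaw-y
    n=n or int(max(np.ceil(np.linalg.norm(P-p)/vmax),np.ceil(abs(dy)/5.8),1))
    rows=[]
    for i in range(n):
        s=np.radians(y);d=(P-p)/(n-i);t=(yaw-y)/(n-i)
        X=np.array([np.cos(s),np.sin(s),0]);Y=np.array([np.sin(s),-np.cos(s),0])
        r=[round(X@d/.06,2),round(Y@d/.06,2),round(-d[2]/.06,2)];q=round(-t/6,2)
        rows.append([1,r,[0,0,q]])
        p=p+.06*(X*r[0]+Y*r[1]-np.array([0,0,1])*r[2]);y-=6*q
    print(n,json.dumps(rows)); return p,y
def st():
    o=bot.get_obs();print(round(o["time"],2),np.round(o["ee_pos"],4),np.round(o["tcp_rot"],2),"F",np.round(o["wrist_force"],2),"M",np.round(o["torque"],3),"op",round(o["opening"],4))
E
python3 - <<'E'
from h import *
plan((.565,-.02,.27),101.5)
print(proj("wrist",(.153,-.528,.231)),"bowl",atz(ray("scene",390,235),.052),atz(ray("side",143,272),.052))
E
```

```text
15 [[1, [0.6, -0.41, -0.04], [0, 0, -0.95]], [1, [0.63, -0.35, -0.04], [0, 0, -0.95]], [1, [0.67, -0.29, -0.04], [0, 0, -0.95]], [1, [0.69, -0.22, -0.04], [0, 0, -0.95]], [1, [0.71, -0.15, -0.04], [0, 0, -0.95]], [1, [0.72, -0.08, -0.05], [0, 0, -0.95]], [1, [0.73, -0.01, -0.04], [0, 0, -0.95]], [1, [0.72, 0.06, -0.05], [0, 0, -0.95]], [1, [0.71, 0.14, -0.04], [0, 0, -0.95]], [1, [0.7, 0.21, -0.05], [0, 0, -0.94]], [1, [0.67, 0.27, -0.04], [0, 0, -0.95]], [1, [0.64, 0.34, -0.05], [0, 0, -0.94]], [1, [0.61, 0.4, -0.04], [0, 0, -0.95]], [1, [0.57, 0.46, -0.05], [0, 0, -0.94]], [1, [0.51, 0.52, -0.04], [0, 0, -0.95]]]
(np.float64(255.99659328686388), np.float64(242.71257302460083)) bowl [0.65366932 0.30350623 0.052     ] [0.64914181 0.30786803 0.052     ]
```

Request:
{"name": "arm_command", "arguments": {
  "motion": [
    [1, [0.6, -0.4, -0.04], [0, 0, -0.95]],
    [1, [0.63, -0.35, -0.04], [0, 0, -0.95]],
    [1, [0.67, -0.29, -0.04], [0, 0, -0.95]],
    [1, [0.69, -0.22, -0.04], [0, 0, -0.95]],
    [1, [0.71, -0.15, -0.04], [0, 0, -0.95]],
    [1, [0.72, -0.08, -0.05], [0, 0, -0.95]],
    [1, [0.73, -0.01, -0.04], [0, 0, -0.95]],
    [1, [0.72, 0.06, -0.05], [0, 0, -0.95]],
    [1, [0.71, 0.14, -0.04], [0, 0, -0.95]],
    [1, [0.7, 0.21, -0.05], [0, 0, -0.94]],
    [1, [0.67, 0.27, -0.04], [0, 0, -0.95]],
    [1, [0.64, 0.34, -0.05], [0, 0, -0.94]]
  ]
}}

```text
time: 1.65
ee_pos: [0.4833, -0.1217, 0.2624]
tcp_rot: [-180.0, 0.0, 84.7]
wrist_force: [0.3, -1.5, -0.2]
opening: 0.0853
```

Request:
{"name": "arm_command", "arguments": {
  "motion": [
    [1, [0.61, 0.4, -0.04], [0, 0, -0.95]],
    [1, [0.57, 0.46, -0.05], [0, 0, -0.94]],
    [1, [0.51, 0.52, -0.04], [0, 0, -0.95]],
    [1, [0, 0, 0], [0, 0, 0]],
    [1, [0, 0, 0], [0, 0, 0]]
  ]
}}

```text
time: 2.28
ee_pos: [0.5652, -0.0211, 0.2699]
tcp_rot: [-179.9, -0.0, 101.5]
wrist_force: [-0.3, -1.4, 0.9]
opening: 0.0852
```

```bash
python3 - <<'E'
from h import *
st()
c=viewer.calibration("wrist");im=viewer.camera("wrist");cv2.imwrite("pics/w1.png",im)
import pickle;pickle.dump(c,open("w1.pkl","wb"))
cv2.imwrite("pics/w1s.png",cv2.resize(im,(800,600),interpolation=cv2.INTER_CUBIC))
E
```

```text
2.27 [ 0.5652 -0.0211  0.2699] [-179.94   -0.    101.5 ] F [-0.35 -1.39  0.87] M [ 0.019 -0.005 -0.003] op 0.0852
```

View pics/w1s.png

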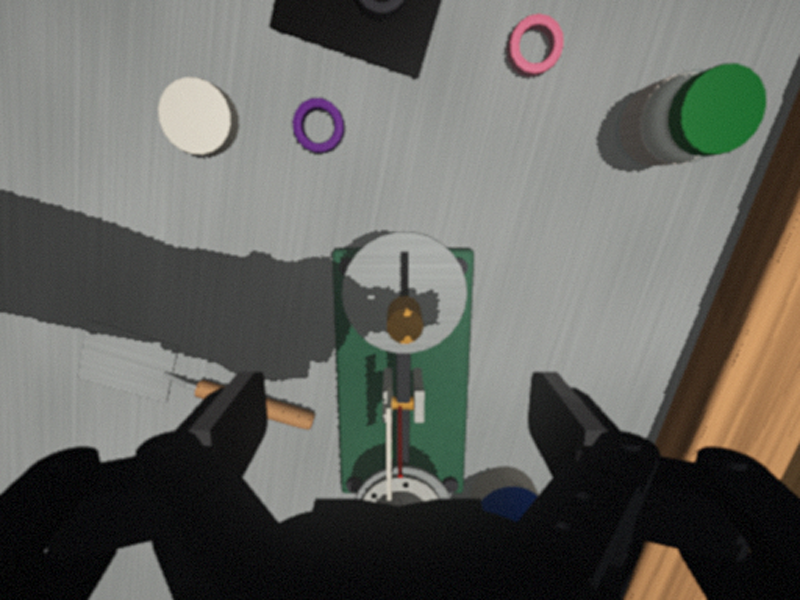

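```bash
python3 - <<'E'
from h import *
im=cv2.imread("pics/w1.png");cv2.imwrite("pics/w1c.png",cv2.resize(im[145:235,205:310],None,fx=6.5,fy=6.5,interpolation=cv2.INTER_CUBIC))
E
```

```text
(no output)
```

View pics/w1c.png

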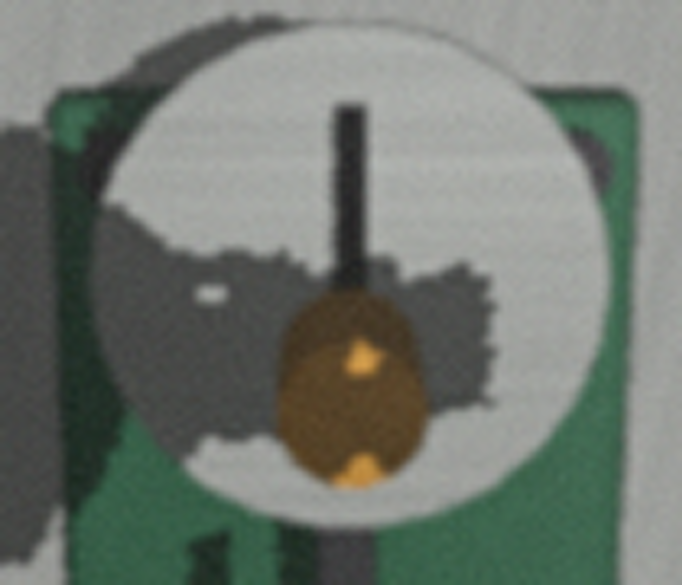

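```bash
python3 - <<'E'
from h import *
import pickle
c=pickle.load(open("w1.pkl","rb"));print(c["T"][:3,3])
print("spindle",atz(ray("w",258.9,208.1,c),.136),tri([ray("w",258.9,208.1,c),ray("scene",245.6,182.4),ray("side",260,168.6)]))
W=atz(ray("w",258.4,186.4,c),.1);print("pan",W,tri([ray("w",258.4,186.4,c),ray("scene",250.6,192.6),ray("side",258.6,184)]))
D=cv2.norm
Ti=np.linalg.inv(c["T"])
# predicted spindle width
for z in(.098,.1): q=Ti[:3,:3]@atz(ray("w",258.4,186.4,c),z)+Ti[:3,3];print("panpx",c["fx"]*.092/q[2],517/6.5)
q=Ti[:3,:3]@atz(ray("w",258.9,208.1,c),.136)+Ti[:3,3];print("sppx",c["fx"]*.025/q[2],150/6.5)
a=lambda u,v:((u+.5)/6.5-.5+205,(v+.5)/6.5-.5+145)
A=atz(ray("w",*a(350,108),c),.1);B=atz(ray("w",*a(350,285),c),.1);print(A,B,np.degrees(np.arctan2(*(A-B)[[1,0]])))
E
```

```text
[0.55081644 0.04533734 0.41311546]
spindle [ 0.57394497 -0.04226188  0.136     ] (array([ 0.5729056 , -0.04312862,  0.13414485]), [np.float64(0.0012266133045560983), np.float64(0.00028755979321360147), np.float64(0.001264682334336321)])
pan [ 0.57107401 -0.02816509  0.1       ] (array([ 0.57114275, -0.03039358,  0.09639543]), [np.float64(0.0013582673597927269), np.float64(0.0008849357835494788), np.float64(0.0014256254522574572)])
panpx 79.75067965974749 79.53846153846153
panpx 80.26008075427477 79.53846153846153
sppx 24.124469044738706 23.076923076923077
[5.65214022e-01 2.49892544e-04 1.00000000e-01] [ 0.57158482 -0.03050023  0.1       ] 101.70491251049025
```

```bash
python3 - <<'E'
from h import *
plan((.485,.345,.15),101.5)
E
```

```text
8 [[1, [0.78, -0.01, 0.25], [0, 0, -0.0]], [1, [0.78, -0.01, 0.25], [0, 0, -0.0]], [1, [0.78, -0.01, 0.25], [0, 0, -0.0]], [1, [0.78, -0.01, 0.25], [0, 0, -0.0]], [1, [0.78, -0.01, 0.25], [0, 0, -0.0]], [1, [0.78, -0.01, 0.25], [0, 0, -0.0]], [1, [0.79, -0.02, 0.25], [0, 0, -0.0]], [1, [0.78, -0.01, 0.25], [0, 0, -0.01]]]
```

Request:
{"name": "arm_command", "arguments": {
  "motion": [
    [1, [0.78, -0.01, 0.25], [0, 0, 0]],
    [1, [0.78, -0.01, 0.25], [0, 0, 0]],
    [1, [0.78, -0.01, 0.25], [0, 0, 0]],
    [1, [0.78, -0.01, 0.25], [0, 0, 0]],
    [1, [0.78, -0.01, 0.25], [0, 0, 0]],
    [1, [0.78, -0.01, 0.25], [0, 0, 0]],
    [1, [0.79, -0.02, 0.25], [0, 0, 0]],
    [1, [0.78, -0.01, 0.25], [0, 0, 0]],
    [1, [0, 0, 0], [0, 0, 0]],
    [1, [0, 0, 0], [0, 0, 0]]
  ]
}}

```text
time: 3.58
ee_pos: [0.4855, 0.3444, 0.1507]
tcp_rot: [180.0, 0.0, 101.5]
wrist_force: [0.0, -0.6, 0.9]
opening: 0.0854
```

```bash
python3 - <<'E'
from h import *
st()
c=viewer.calibration("wrist");im=viewer.camera("wrist");cv2.imwrite("pics/w2.png",im)
import pickle;pickle.dump(c,open("w2.pkl","wb"))
print(proj("w",(.485,.3585,.018),c))
cv2.imwrite("pics/w2s.png",cv2.resize(im,(800,600),interpolation=cv2.INTER_CUBIC))
E
```

```text
3.58 [0.4855 0.3444 0.1507] [1.7998e+02 1.0000e-02 1.0147e+02] F [ 0.05 -0.59  0.9 ] M [-0.059 -0.026  0.006] op 0.0854
(np.float64(256.9108741292157), np.float64(173.77418462132601))
```

View pics/w2s.png

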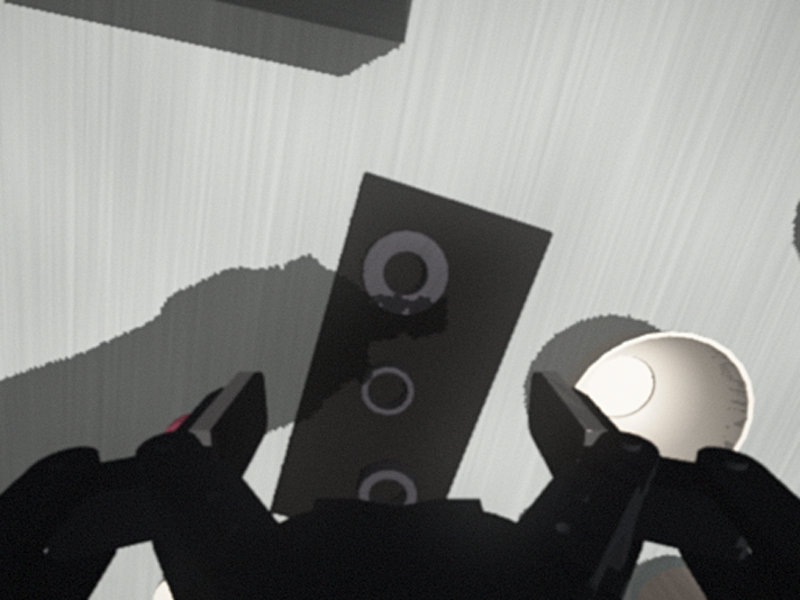

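```bash
python3 - <<'E'
from h import *
import pickle
c=pickle.load(open("w2.pkl","rb"));g=lambda u,v:((u+.5)/1.5625-.5,(v+.5)/1.5625-.5)
for k,(p,s,d) in {"200":((405,272.5),(393,191),(200,335)),"50":((388,391),(362,193),(223,301)),"100":((388,491),(334,195),(238,272))}.items():
    r=ray("w",*g(*p),c);print(k,atz(r,.018),tri([r,ray("scene",*s),ray("side",*d)]))
P=atz(ray("w",*g(405,272.5),c),.018)
plan((P[0],P[1],.05),101.5)
E
```

```text
200 [0.48715457 0.35847373 0.018     ] (array([0.48583049, 0.35823865, 0.01654348]), [np.float64(0.0014075917161194675), np.float64(0.0005957227459163357), np.float64(0.001122350340927013)])
50 [0.49251574 0.27488752 0.018     ] (array([0.49263283, 0.27294042, 0.01309466]), [np.float64(0.000491569088856732), np.float64(0.00023659338327678602), np.float64(0.0004104116991389714)])
100 [0.50811527 0.19551913 0.018     ] (array([0.50640962, 0.19421021, 0.01643193]), [np.float64(0.001913028270706872), np.float64(0.0007549811408782068), np.float64(0.001474132320308065)])
2 [[1, [0.11, 0.04, 0.84], [0, 0, -0.01]], [1, [0.12, 0.03, 0.84], [0, 0, -0.0]]]
```

Request:
{"name": "arm_command", "arguments": {
  "motion": [
    [0.85, [0.11, 0.03, 0.84], [0, 0, 0]],
    [0.85, [0.11, 0.03, 0.84], [0, 0, 0]],
    [0.85, [0, 0, 0.35], [0, 0, 0]],
    [0.85, [0, 0, 0.35], [0, 0, 0]],
    [0.85, [0, 0, 0], [0, 0, 0]]
  ],
  "newtons": 30
}}

```text
time: 4.25
ee_pos: [0.4861, 0.3572, 0.0066]
tcp_rot: [-179.9, 0.1, 101.4]
wrist_force: [-1.1, 0.3, 0.4]
opening: 0.0724
```

```bash
python3 - <<'E'
from h import *
st()
im=viewer.camera("side")
cv2.imwrite("pics/s3.png",cv2.resize(im[230:384,130:310],None,fx=4,fy=4,interpolation=cv2.INTER_CUBIC))
im=viewer.camera("wrist");cv2.imwrite("pics/w3.png",im)
E
```

```text
4.25 [0.4861 0.3572 0.0066] [-1.7990e+02  6.0000e-02  1.0141e+02] F [-1.12  0.31  0.38] M [ 0.012 -0.067  0.014] op 0.0724
```

View pics/s3.png

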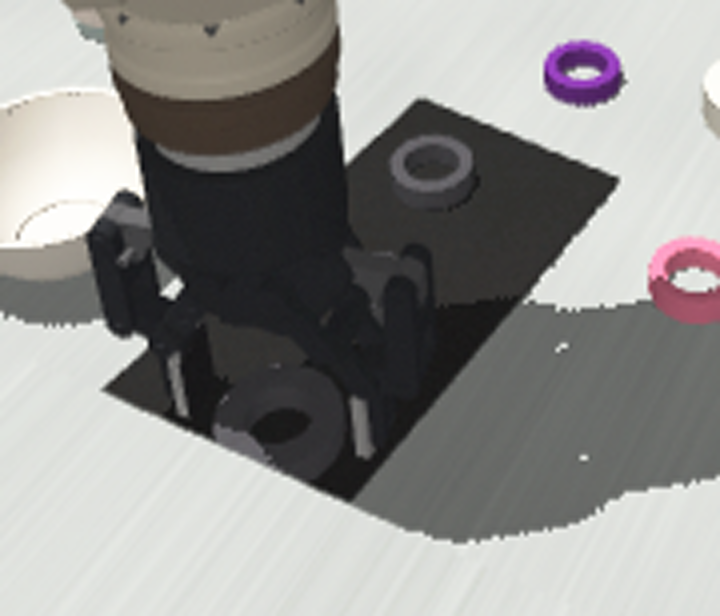

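View pics/w3.png

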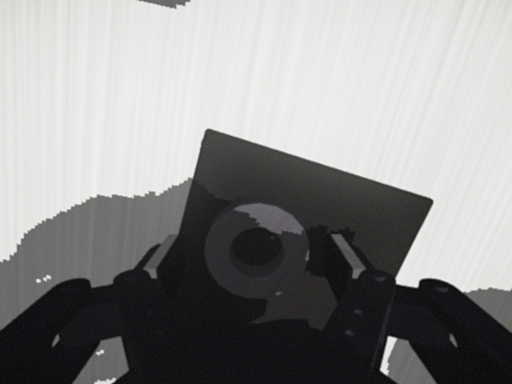

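```bash
python3 - <<'E'
from h import *
o=bot.get_obs();p=o["ee_pos"];s=np.radians(101.5)
X=np.array([np.cos(s),np.sin(s),0]);Y=np.array([np.sin(s),-np.cos(s),0])
for sg in(-1,1):
  for z in(.004,.01,.016,.022):
    for xx in(0.011,-.011):
      q=p+sg*Y*.0362+X*xx;q[2]=z;u=proj("side",q);print(sg,z,xx,np.round([(u[0]-130)*4,(u[1]-230)*4],0))
E
```

```text
-1 0.004 0.011 [348. 478.]
-1 0.004 -0.011 [367. 435.]
-1 0.01 0.011 [347. 468.]
-1 0.01 -0.011 [366. 425.]
-1 0.016 0.011 [346. 458.]
-1 0.016 -0.011 [365. 416.]
-1 0.022 0.011 [345. 449.]
-1 0.022 -0.011 [364. 406.]
1 0.004 0.011 [190. 441.]
1 0.004 -0.011 [212. 400.]
1 0.01 0.011 [188. 432.]
1 0.01 -0.011 [211. 391.]
1 0.016 0.011 [186. 422.]
1 0.016 -0.011 [209. 381.]
1 0.022 0.011 [184. 412.]
1 0.022 -0.011 [207. 372.]
```

Request:
{"name": "arm_command", "arguments": {
  "motion": [
    [0.85, [0, 0, 0.07], [0, 0, 0]],
    [0.6, [0, 0, 0], [0, 0, 0]],
    [0.5, [0, 0, 0], [0, 0, 0]],
    [0.5, [0, 0, 0], [0, 0, 0]],
    [0.5, [0, 0, 0], [0, 0, 0]]
  ],
  "newtons": 40
}}

```text
time: 4.97
ee_pos: [0.4865, 0.3592, 0.0041]
tcp_rot: [179.9, -0.0, 101.5]
wrist_force: [-0.6, -0.9, 6.0]
opening: 0.053
```

```bash
python3 - <<'E'
from h import *
st()
E
```

```text
4.97 [0.4865 0.3592 0.0041] [ 1.7994e+02 -2.0000e-02  1.0152e+02] F [-0.59 -0.92  6.05] M [-0.321  0.142 -0.007] op 0.053
```

```bash
python3 - <<'E'
from h import *
im=viewer.camera("side")
cv2.imwrite("pics/s4.png",cv2.resize(im[230:384,130:310],None,fx=4,fy=4,interpolation=cv2.INTER_CUBIC))
im=viewer.camera("wrist");cv2.imwrite("pics/w4.png",cv2.resize(im[170:330,120:390],None,fx=3,fy=3,interpolation=cv2.INTER_CUBIC))
st()
E
```

```text
5.08 [0.4865 0.3592 0.0041] [ 1.7994e+02 -1.0000e-02  1.0152e+02] F [-0.94 -1.49  5.32] M [-0.303  0.215 -0.003] op 0.0531
```

View pics/s4.png

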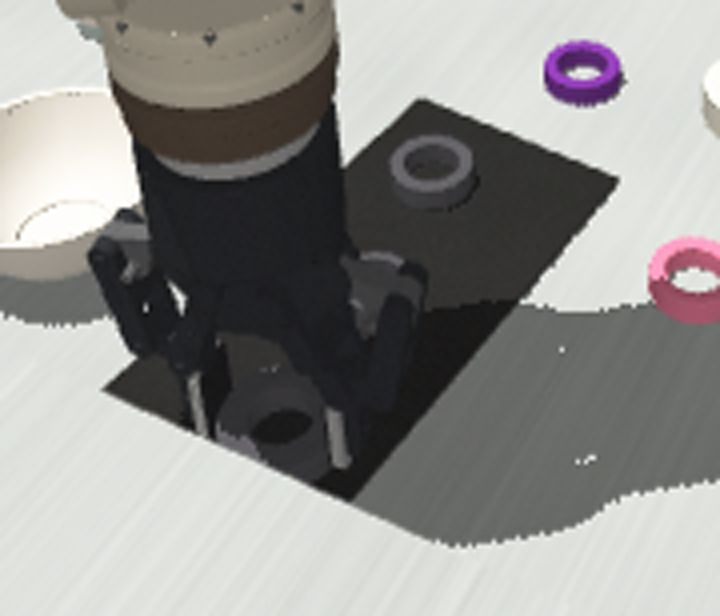

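View pics/w4.png

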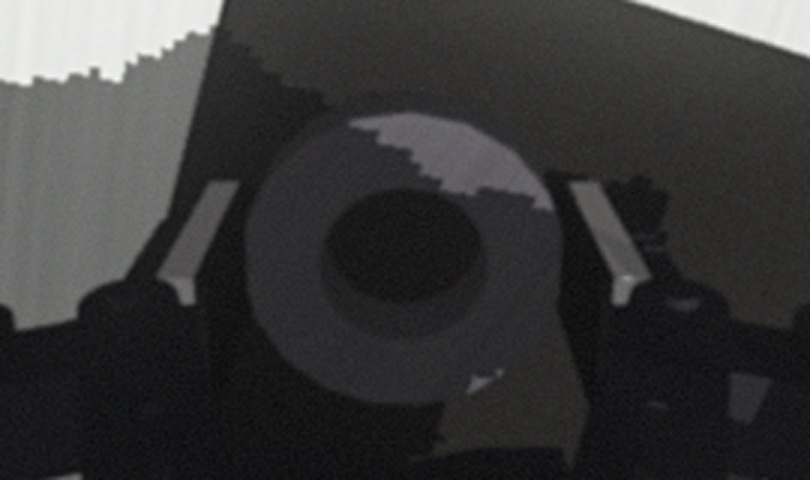

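Request:
{"name": "arm_command", "arguments": {
  "motion": [
    [0.75, [0, 0, 0], [0, 0, 0]],
    [0.75, [0, 0, -0.05], [0, 0, 0]],
    [0.5, [0, 0, 0], [0, 0, 0]],
    [0.5, [0, 0, 0], [0, 0, 0]],
    [0.5, [0, 0, 0], [0, 0, 0]],
    [0.5, [0, 0, 0], [0, 0, 0]]
  ],
  "newtons": 40
}}

```text
time: 5.82
ee_pos: [0.4864, 0.3592, 0.0069]
tcp_rot: [180.0, -0.0, 101.5]
wrist_force: [-0.6, -0.2, 4.4]
opening: 0.0526
```

```bash
python3 - <<'E'
from h import *
st()
E
```

```text
5.83 [0.4864 0.3592 0.0069] [ 1.7996e+02 -2.0000e-02  1.0153e+02] F [-0.62 -0.22  4.36] M [-0.137  0.238  0.043] op 0.0526
```

Request:
{"name": "arm_command", "arguments": {
  "motion": [
    [0.5, [0, 0, -0.2], [0, 0, 0]],
    [0.5, [0, 0, -0.6], [0, 0, 0]],
    [0.5, [0, 0, -0.8], [0, 0, 0]],
    [0.5, [0, 0, -0.8], [0, 0, 0]],
    [0.5, [0, 0, -0.6], [0, 0, 0]],
    [0.5, [0, 0, 0], [0, 0, 0]],
    [0.5, [0, 0, 0], [0, 0, 0]]
  ]
}}

```text
time: 6.7
ee_pos: [0.4859, 0.3588, 0.1853]
tcp_rot: [-179.9, 0.0, 101.5]
wrist_force: [0.0, 0.3, -2.7]
opening: 0.0531
```

```bash
python3 - <<'E'
from h import *
st()
im=viewer.camera("side");cv2.imwrite("pics/s5.png",cv2.resize(im[150:384,80:310],None,fx=2.5,fy=2.5,interpolation=cv2.INTER_CUBIC))
im=viewer.camera("wrist");cv2.imwrite("pics/w5.png",cv2.resize(im[170:330,120:390],None,fx=3,fy=3,interpolation=cv2.INTER_CUBIC))
st()
E
```

```text
6.7 [0.4859 0.3588 0.1853] [-1.7993e+02  3.0000e-02  1.0152e+02] F [ 0.03  0.29 -2.74] M [ 0.022 -0.013  0.016] op 0.0531
6.8 [0.4857 0.3587 0.1846] [-1.7986e+02  6.0000e-02  1.0152e+02] F [ 0.44  0.2  -3.14] M [0.006 0.019 0.005] op 0.0527
```

View pics/s5.png

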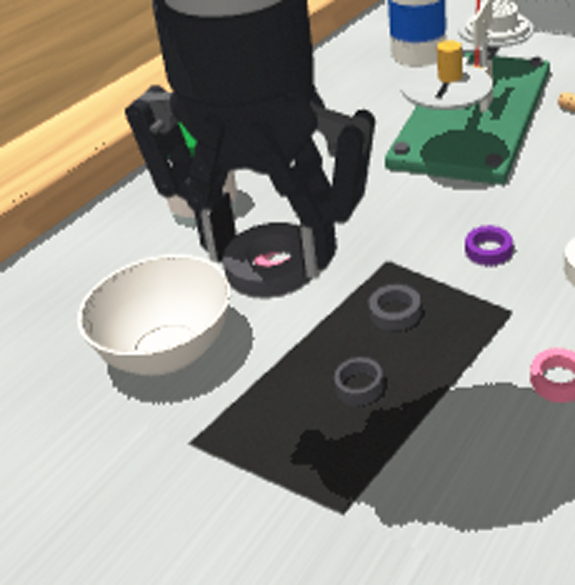

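View pics/w5.png

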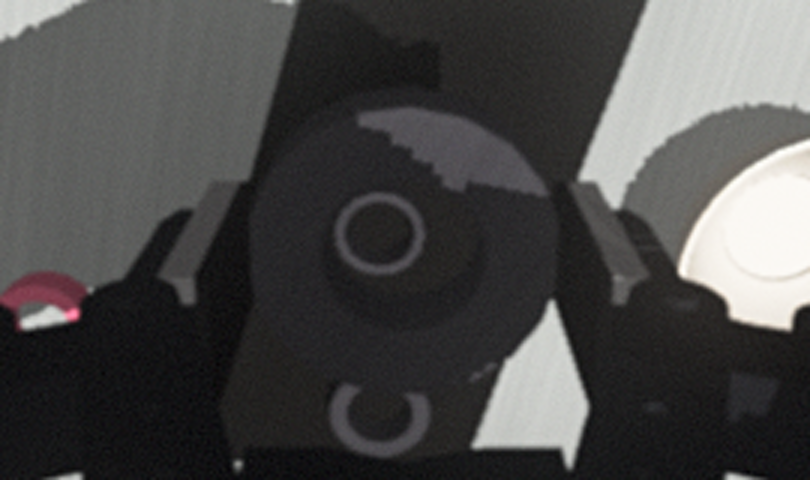

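```bash
python3 - <<'E'
from h import *
st()
o=bot.get_obs();p=o["ee_pos"];s=np.radians(101.5)
c=viewer.calibration("wrist")
q=atz(ray("w",254.0,252.2,c),p[2]+.011);d=q-p
X=np.array([np.cos(s),np.sin(s),0]);Y=np.array([np.sin(s),-np.cos(s),0])
print("ring in tool",X@d,Y@d)
plan((.5735,-.0425,.155),101.5)
E
```

```text
6.8 [0.4857 0.3587 0.1846] [-1.7986e+02  6.0000e-02  1.0152e+02] F [ 0.44  0.2  -3.14] M [0.006 0.019 0.005] op 0.0527
ring in tool 0.0009219724947974292 -0.0008032340588568391
8 [[1, [-0.86, 0.01, 0.06], [0, 0, 0.0]], [1, [-0.85, 0.01, 0.06], [0, 0, 0.0]], [1, [-0.86, 0.01, 0.06], [0, 0, 0.0]], [1, [-0.85, 0.01, 0.06], [0, 0, 0.0]], [1, [-0.86, 0.01, 0.06], [0, 0, 0.0]], [1, [-0.85, 0.02, 0.06], [0, 0, 0.0]], [1, [-0.86, 0.01, 0.07], [0, 0, 0.0]], [1, [-0.85, 0.02, 0.06], [0, 0, 0.0]]]
```

Request:
{"name": "arm_command", "arguments": {
  "motion": [
    [0.5, [-0.5, 0.01, 0], [0, 0, 0]],
    [0.5, [-0.9, 0.01, 0], [0, 0, 0]],
    [0.5, [-0.9, 0.01, 0], [0, 0, 0]],
    [0.5, [-0.9, 0.01, 0], [0, 0, 0]],
    [0.5, [-0.9, 0.01, 0], [0, 0, 0]],
    [0.5, [-0.9, 0.02, 0], [0, 0, 0]],
    [0.5, [-0.9, 0.02, 0], [0, 0, 0]],
    [0.5, [-0.6, 0.01, 0], [0, 0, 0]],
    [0.5, [-0.34, 0.01, 0.2], [0, 0, 0]],
    [0.5, [0, 0, 0.3], [0, 0, 0]],
    [0.5, [0, 0, 0], [0, 0, 0]],
    [0.5, [0, 0, 0], [0, 0, 0]]
  ]
}}

```text
time: 8.3
ee_pos: [0.5744, -0.0406, 0.1562]
tcp_rot: [-180.0, -0.0, 101.6]
wrist_force: [0.2, -0.7, -1.4]
opening: 0.0532
```

```bash
python3 - <<'E'
from h import *
st()
c=viewer.calibration("wrist");im=viewer.camera("wrist");cv2.imwrite("pics/w6.png",im)
import pickle;pickle.dump(c,open("w6.pkl","wb"))
cv2.imwrite("pics/w6s.png",cv2.resize(im[190:310,165:345],None,fx=4.4,fy=4.4,interpolation=cv2.INTER_CUBIC))
im=viewer.camera("side");cv2.imwrite("pics/s6.png",cv2.resize(im[105:225,205:345],None,fx=5,fy=5,interpolation=cv2.INTER_CUBIC))
st()
E
```

```text
8.3 [ 0.5744 -0.0406  0.1562] [-1.7998e+02 -1.0000e-02  1.0161e+02] F [ 0.21 -0.72 -1.4 ] M [0.034 0.02  0.042] op 0.0532
8.4 [ 0.5748 -0.0409  0.1569] [1.7995e+02 1.0000e-02 1.0159e+02] F [-0.    0.16 -1.75] M [ 0.003 -0.008  0.017] op 0.0528
```

View pics/w6s.png

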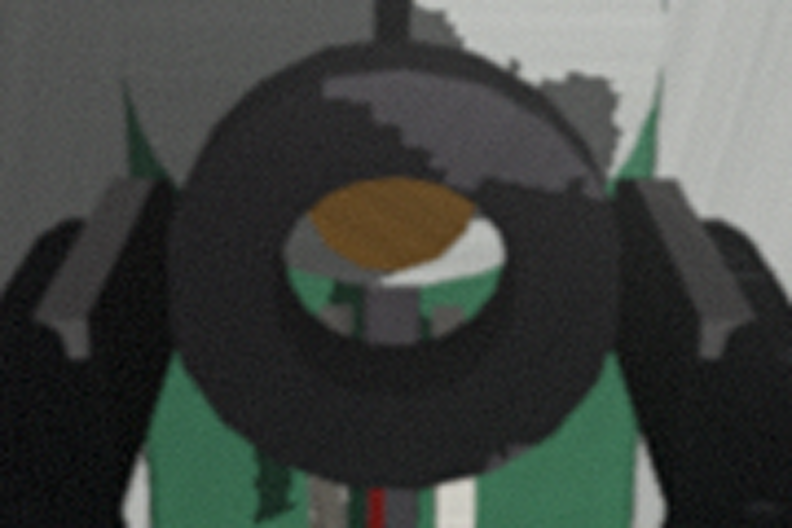

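View pics/s6.png

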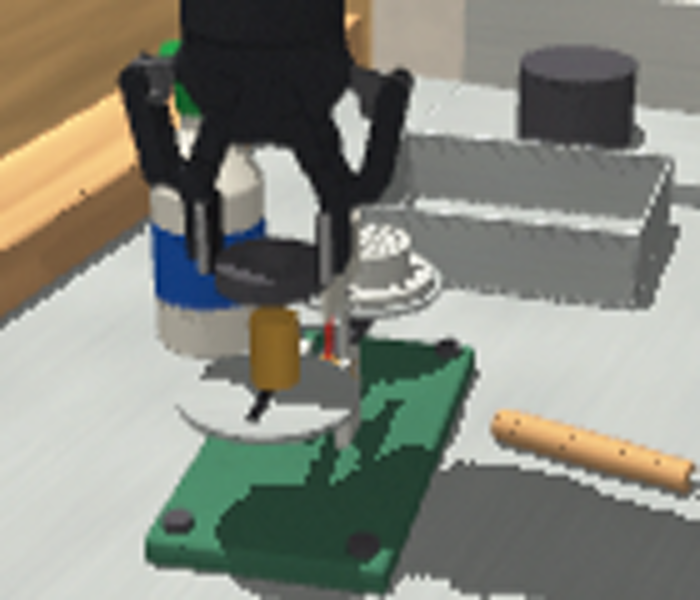

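```bash
python3 - <<'E'
from h import *
import pickle
c=pickle.load(open("w6.pkl","rb"));p=np.array([.5746,-.0408,.1565]);s=np.radians(101.6)
X=np.array([np.cos(s),np.sin(s),0]);Y=np.array([np.sin(s),-np.cos(s),0])
R=atz(ray("w",254.4,254.2,c),p[2]+.011);
for z in(.134,.136,.138):
  S=atz(ray("w",253.0,230.5,c),z);print(R,S,"move tool",X@(S-R),Y@(S-R))
print(X@(R-p),Y@(R-p))
E
```

```text
[ 0.57380191 -0.04082596  0.1675    ] [ 0.57317594 -0.04174879  0.134     ] move tool -0.0007781108043313435 -0.0007987449895164997
[ 0.57380191 -0.04082596  0.1675    ] [ 0.57301406 -0.04093252  0.136     ] move tool 5.404145493977022e-05 -0.0007931818794582428
[ 0.57380191 -0.04082596  0.1675    ] [ 0.57285218 -0.04011624  0.138     ] move tool 0.0008861937142108926 -0.0007876187694000976
0.0001350440646111159 -0.0007870106833459366
```

Request:
{"name": "arm_command", "arguments": {
  "motion": [
    [0.5, [0, -0.013, 0.1], [0, 0, 0]],
    [0.5, [0, 0, 0.1], [0, 0, 0]],
    [0.5, [0, 0, 0.05], [0, 0, 0]],
    [0.5, [0, 0, 0], [0, 0, 0]]
  ]
}}

```text
time: 8.9
ee_pos: [0.5737, -0.042, 0.1409]
tcp_rot: [-180.0, -0.0, 101.5]
wrist_force: [-0.5, -0.1, -2.0]
opening: 0.0527
```

```bash
python3 - <<'E'
from h import *
st()
im=viewer.camera("wrist");cv2.imwrite("pics/w7s.png",cv2.resize(im[190:310,165:345],None,fx=4.4,fy=4.4,interpolation=cv2.INTER_CUBIC))
st()
E
```

```text
8.9 [ 0.5737 -0.042   0.1409] [-1.7997e+02 -1.0000e-02  1.0152e+02] F [-0.55 -0.15 -2.  ] M [ 0.02  -0.023 -0.058] op 0.0527
8.95 [ 0.5738 -0.042   0.1412] [-1.7999e+02 -1.0000e-02  1.0152e+02] F [ 1.   -1.   -0.89] M [ 0.014  0.017 -0.006] op 0.0528
```

View pics/w7s.png

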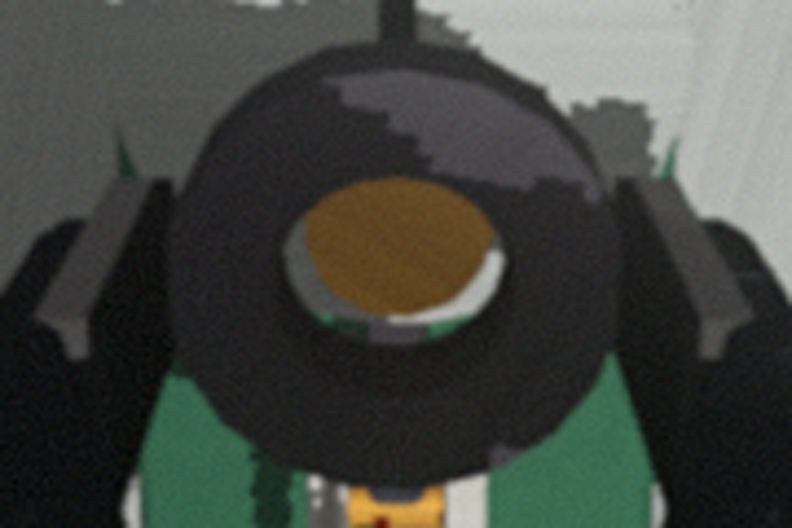

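Request:
{"name": "arm_command", "arguments": {
  "motion": [
    [0.5, [0.008, 0.005, 0], [0, 0, 0]],
    [0.5, [0, 0, 0.03], [0, 0, 0]],
    [0.5, [0, 0, 0.03], [0, 0, 0]],
    [0.5, [0, 0, 0], [0, 0, 0]]
  ]
}}

```text
time: 9.45
ee_pos: [0.574, -0.0414, 0.1375]
tcp_rot: [-180.0, -0.0, 101.5]
wrist_force: [-0.9, -0.1, -2.5]
opening: 0.053
```

```bash
python3 - <<'E'
from h import *
st()
im=viewer.camera("wrist");cv2.imwrite("pics/w8s.png",cv2.resize(im[190:310,165:345],None,fx=4.4,fy=4.4,interpolation=cv2.INTER_CUBIC))
st()
E
```

```text
9.45 [ 0.574  -0.0414  0.1375] [-179.98   -0.    101.52] F [-0.87 -0.14 -2.48] M [-0.028 -0.015 -0.004] op 0.053
9.5 [ 0.574  -0.0414  0.1376] [-179.99   -0.    101.52] F [-0.52  0.23 -1.96] M [-0.015  0.059  0.008] op 0.0525
```

View pics/w8s.png

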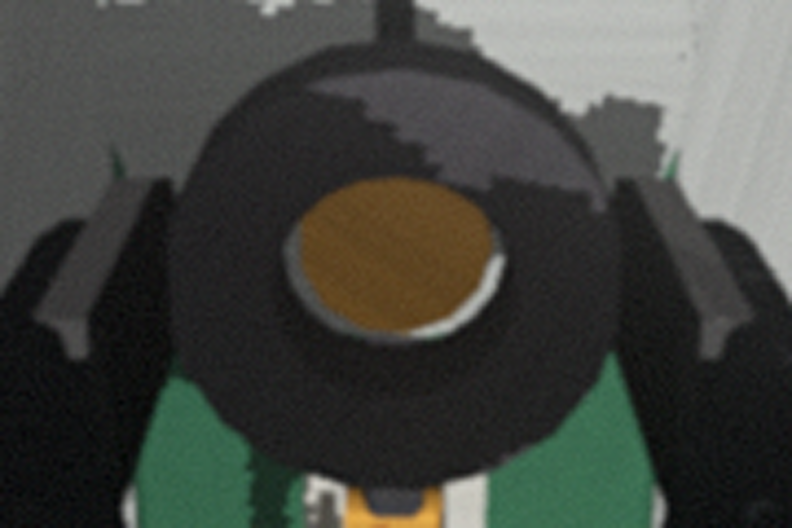

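Request:
{"name": "arm_command", "arguments": {
  "motion": [
    [0.5, [0, 0, 0.03], [0, 0, 0]],
    [0.5, [0, 0, 0.03], [0, 0, 0]],
    [0.5, [0, 0, 0], [0, 0, 0]]
  ]
}}

```text
time: 9.88
ee_pos: [0.574, -0.0414, 0.1339]
tcp_rot: [-180.0, -0.0, 101.5]
wrist_force: [0.1, -0.1, -1.4]
opening: 0.0527
```

```bash
python3 - <<'E'
from h import *
st()
im=viewer.camera("wrist");cv2.imwrite("pics/w9s.png",cv2.resize(im[190:310,165:345],None,fx=4.4,fy=4.4,interpolation=cv2.INTER_CUBIC))
st()
E
```

```text
9.88 [ 0.574  -0.0414  0.1339] [-179.98   -0.    101.52] F [ 0.1  -0.13 -1.43] M [-0.004 -0.018 -0.004] op 0.0527
9.93 [ 0.574  -0.0414  0.134 ] [-179.99   -0.    101.53] F [ 0.49 -0.57 -1.98] M [-0.04  -0.019  0.022] op 0.0528
```

View pics/w9s.png

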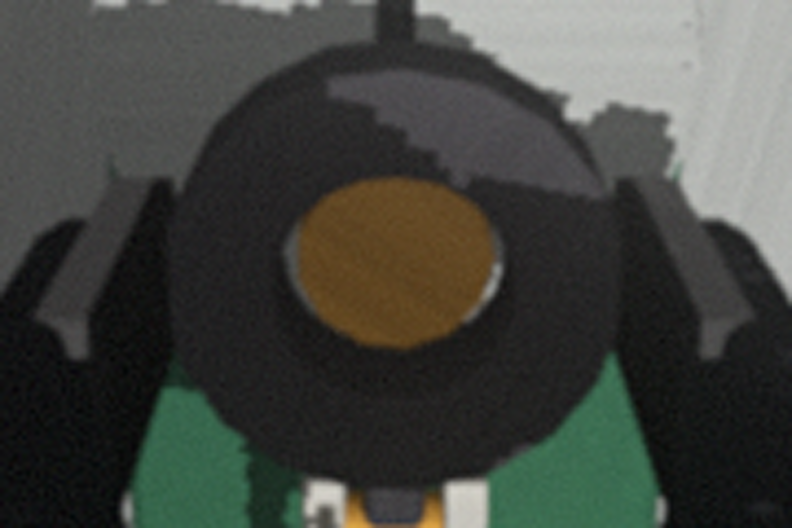

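Request:
{"name": "arm_command", "arguments": {
  "motion": [
    [0.5, [0, 0, 0.05], [0, 0, 0]],
    [0.5, [0, 0, 0.05], [0, 0, 0]],
    [0.5, [0, 0, 0.05], [0, 0, 0]],
    [0.5, [0, 0, 0.05], [0, 0, 0]],
    [0.5, [0, 0, 0], [0, 0, 0]]
  ]
}}

```text
time: 10.55
ee_pos: [0.5739, -0.0414, 0.1217]
tcp_rot: [-180.0, -0.0, 101.5]
wrist_force: [0.2, -0.7, -2.1]
opening: 0.0528
```

```bash
python3 - <<'E'
from h import *
st()
im=viewer.camera("side");cv2.imwrite("pics/s10.png",cv2.resize(im[105:225,205:345],None,fx=5,fy=5,interpolation=cv2.INTER_CUBIC))
im=viewer.camera("wrist");cv2.imwrite("pics/w10s.png",cv2.resize(im[190:310,165:345],None,fx=4.4,fy=4.4,interpolation=cv2.INTER_CUBIC))
st()
E
```

```text
10.55 [ 0.5739 -0.0414  0.1217] [-1.7997e+02 -1.0000e-02  1.0152e+02] F [ 0.2  -0.66 -2.1 ] M [-0.016  0.019  0.027] op 0.0528
10.65 [ 0.5741 -0.0414  0.1221] [180.    -0.   101.52] F [ 0.02 -0.97 -1.09] M [0.051 0.042 0.007] op 0.0529
```

View pics/s10.png

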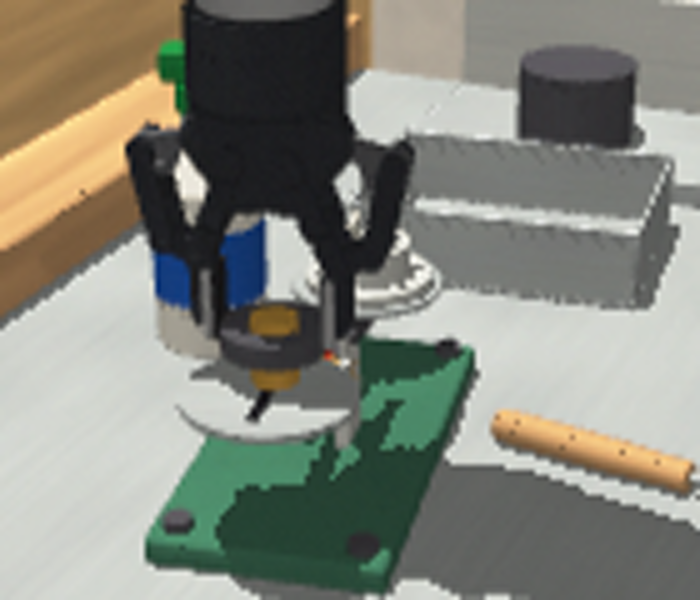

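View pics/w10s.png

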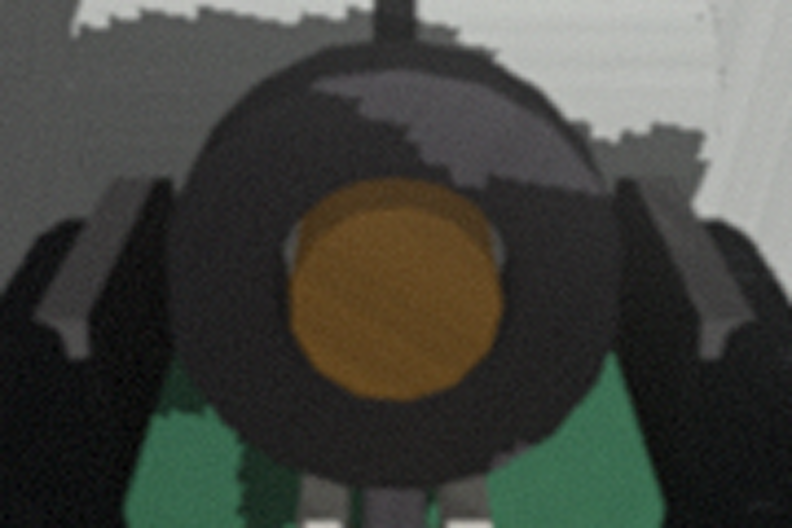

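Request:
{"name": "arm_command", "arguments": {
  "motion": [
    [0.5, [0, 0, 0.07], [0, 0, 0]],
    [0.5, [0, 0, 0.07], [0, 0, 0]],
    [0.5, [0, 0, 0.07], [0, 0, 0]],
    [0.5, [0, 0, 0.05], [0, 0, 0]],
    [0.5, [0, 0, 0], [0, 0, 0]]
  ]
}}

```text
time: 11.28
ee_pos: [0.5739, -0.0414, 0.1062]
tcp_rot: [-180.0, -0.0, 101.5]
wrist_force: [-0.3, -0.8, -2.3]
opening: 0.0531
```

Request:
{"name": "arm_command", "arguments": {
  "motion": [
    [0.5, [0, 0, 0.03], [0, 0, 0]],
    [0.5, [0, 0, 0], [0, 0, 0]]
  ]
}}

```text
time: 11.52
ee_pos: [0.574, -0.0414, 0.1046]
tcp_rot: [-180.0, -0.0, 101.5]
wrist_force: [-0.2, -0.3, -1.7]
opening: 0.0529
```

```bash
python3 - <<'E'
from h import *
st()
im=viewer.camera("side");cv2.imwrite("pics/s11.png",cv2.resize(im[105:225,205:345],None,fx=5,fy=5,interpolation=cv2.INTER_CUBIC))
st()
E
```

```text
11.53 [ 0.574  -0.0414  0.1046] [-180.     -0.    101.52] F [-0.18 -0.33 -1.66] M [ 0.054 -0.005 -0.007] op 0.0529
11.57 [ 0.5741 -0.0414  0.1047] [180.    -0.   101.52] F [ 0.39  0.71 -1.79] M [-0.023 -0.036 -0.06 ] op 0.0531
```

View pics/s11.png

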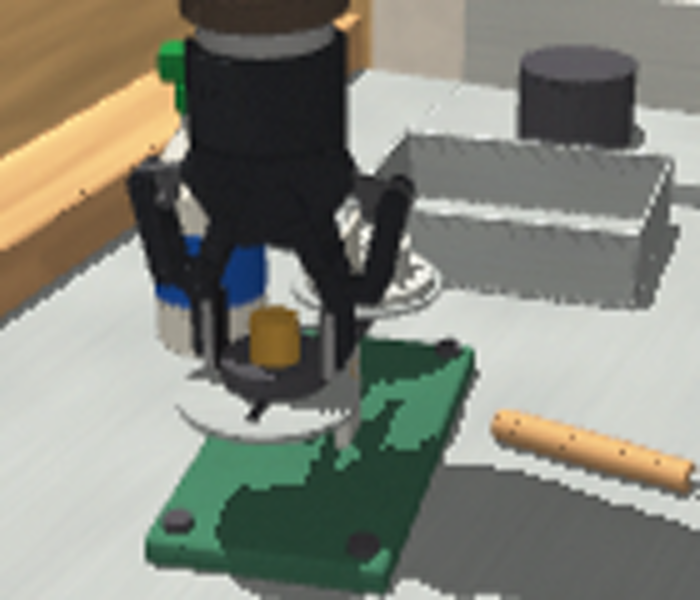

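Request:
{"name": "arm_command", "arguments": {
  "motion": [
    [0.5, [0, 0, 0.03], [0, 0, 0]],
    [0.5, [0, 0, 0.01], [0, 0, 0]],
    [0.5, [0, 0, 0], [0, 0, 0]]
  ]
}}

```text
time: 11.95
ee_pos: [0.5741, -0.0414, 0.1023]
tcp_rot: [180.0, -0.0, 101.5]
wrist_force: [0.7, 0.2, -0.8]
opening: 0.0529
```

Request:
{"name": "arm_command", "arguments": {
  "motion": [
    [0.5, [0, 0, 0.02], [0, 0, 0]],
    [0.5, [0, 0, 0], [0, 0, 0]]
  ]
}}

```text
time: 12.2
ee_pos: [0.574, -0.0414, 0.101]
tcp_rot: [-180.0, -0.0, 101.5]
wrist_force: [0.2, 0.2, -1.6]
opening: 0.0527
```

Request:
{"name": "arm_command", "arguments": {
  "motion": [
    [0.5, [0, 0, 0.02], [0, 0, 0]],
    [0.5, [0, 0, 0], [0, 0, 0]]
  ]
}}

```text
time: 12.45
ee_pos: [0.5741, -0.0414, 0.0998]
tcp_rot: [-180.0, 0.0, 101.5]
wrist_force: [0.5, -0.9, -0.7]
opening: 0.053
```

Request:
{"name": "arm_command", "arguments": {
  "motion": [
    [0.5, [0, 0, 0.02], [0, 0, 0]],
    [0.5, [0, 0, 0.01], [0, 0, 0]],
    [0.5, [0, 0, 0], [0, 0, 0]]
  ]
}}

```text
time: 12.82
ee_pos: [0.574, -0.0414, 0.098]
tcp_rot: [-180.0, -0.0, 101.5]
wrist_force: [0.6, 0.3, -0.8]
opening: 0.0529
```

```bash
python3 - <<'E'
from h import *
st()
im=viewer.camera("side");cv2.imwrite("pics/s12.png",cv2.resize(im[145:205,225:300],None,fx=9,fy=9,interpolation=cv2.INTER_CUBIC))
st()
E
```

```text
12.82 [ 0.574  -0.0414  0.098 ] [-180.     -0.    101.52] F [ 0.55  0.27 -0.79] M [0.199 0.052 0.037] op 0.0529
12.88 [ 0.574  -0.0414  0.098 ] [-179.99   -0.    101.52] F [-1.14  0.36 -0.56] M [0.117 0.052 0.019] op 0.0526
```

View pics/s12.png

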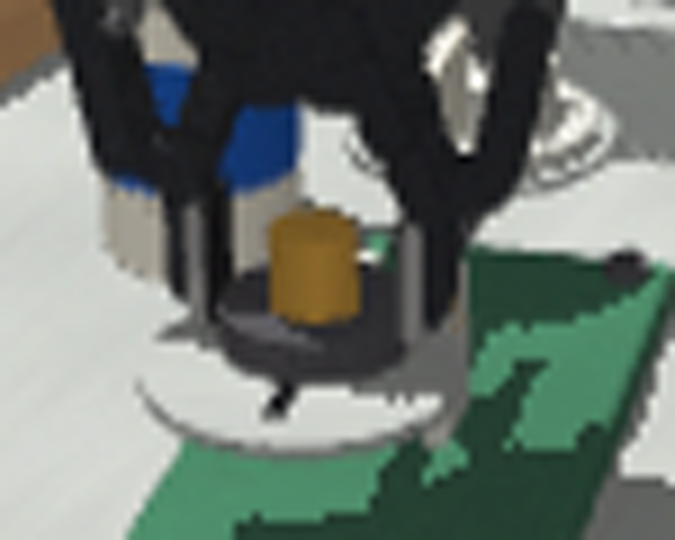

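Request:
{"name": "arm_command", "arguments": {
  "motion": [
    [0.5, [0, 0, 0.02], [0, 0, 0]],
    [0.5, [0, 0, 0], [0, 0, 0]]
  ]
}}

```text
time: 13.12
ee_pos: [0.5741, -0.0414, 0.0968]
tcp_rot: [180.0, 0.0, 101.5]
wrist_force: [-0.1, 0.7, -0.1]
opening: 0.053
```

```bash
python3 - <<'E'
from h import *
st()
E
```

```text
13.12 [ 0.5741 -0.0414  0.0968] [180.     0.   101.52] F [-0.09  0.66 -0.12] M [ 0.141  0.015 -0.023] op 0.053
```

Ring is bearing on the pan. Release to a modest opening, then rise.

Request:
{"name": "arm_command", "arguments": {
  "motion": [
    [0.72, [0, 0, 0], [0, 0, 0]],
    [0.85, [0, 0, 0], [0, 0, 0]],
    [0.85, [0, 0, -0.1], [0, 0, 0]],
    [0.85, [0, 0, -0.3], [0, 0, 0]],
    [0.85, [0, 0, -0.8], [0, 0, 0]],
    [0.85, [0, 0, -0.8], [0, 0, 0]],
    [0.85, [0.3, 0, -0.5], [0, 0, 0]],
    [0.85, [0.8, 0, 0], [0, 0, 0]],
    [0.85, [0.5, 0, 0], [0, 0, 0]],
    [0.85, [0, 0, 0], [0, 0, 0]]
  ]
}}

```text
time: 14.38
ee_pos: [0.5546, 0.0542, 0.2485]
tcp_rot: [179.9, 0.0, 101.7]
wrist_force: [0.3, 0.2, -0.8]
opening: 0.0727
```

```bash
python3 - <<'E'
from h import *
st()
im=viewer.camera("scene");cv2.imwrite("pics/a13.png",cv2.resize(im[145:265,125:285],None,fx=5,fy=5,interpolation=cv2.INTER_CUBIC))
im=viewer.camera("wrist");cv2.imwrite("pics/w13.png",cv2.resize(im,(800,600),interpolation=cv2.INTER_CUBIC))
im=viewer.camera("side");cv2.imwrite("pics/s13.png",cv2.resize(im[105:225,225:385],None,fx=5,fy=5,interpolation=cv2.INTER_CUBIC))
E
```

```text
14.38 [0.5546 0.0542 0.2485] [179.9    0.   101.67] F [ 0.35  0.21 -0.8 ] M [-0.044  0.022 -0.02 ] op 0.0727
```

View pics/a13.png

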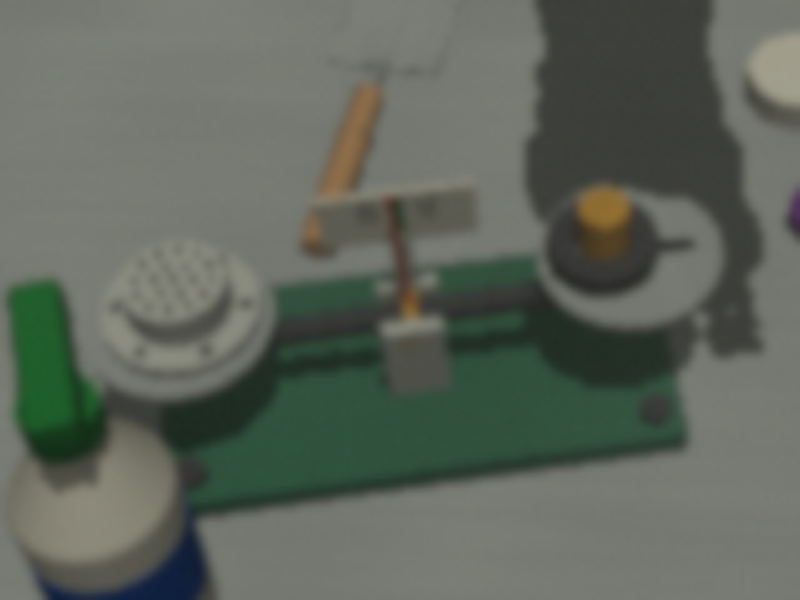

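View pics/w13.png

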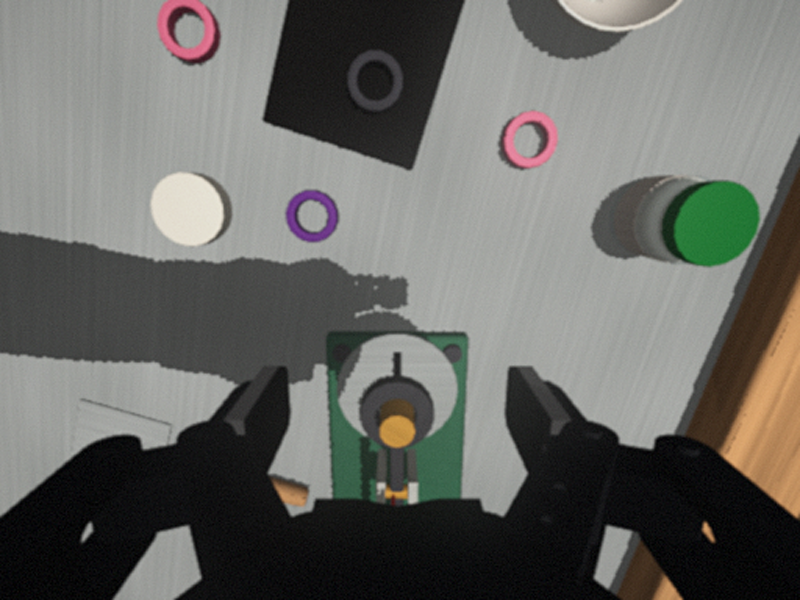

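View pics/s13.png

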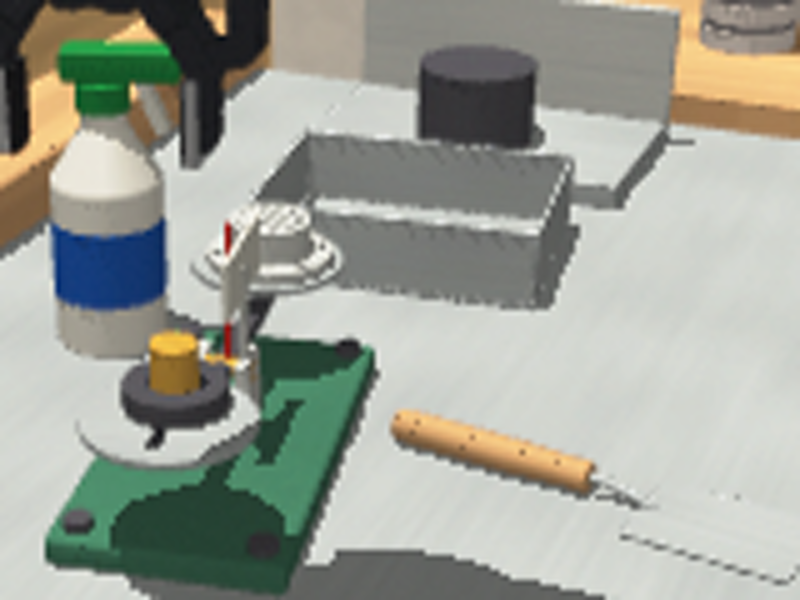

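```bash
python3 - <<'E'
from h import *
plan((.4925,.262,.15),101.5)
E
```

```text
5 [[1, [0.73, -0.06, 0.33], [0, 0, 0.0]], [1, [0.73, -0.07, 0.32], [0, 0, 0.0]], [1, [0.73, -0.06, 0.33], [0, 0, 0.0]], [1, [0.72, -0.07, 0.32], [0, 0, 0.0]], [1, [0.73, -0.06, 0.33], [0, 0, 0.0]]]
```

Request:
{"name": "arm_command", "arguments": {
  "motion": [
    [0.65, [0.73, -0.06, 0.33], [0, 0, 0]],
    [0.65, [0.73, -0.07, 0.32], [0, 0, 0]],
    [0.65, [0.73, -0.06, 0.33], [0, 0, 0]],
    [0.65, [0.72, -0.07, 0.32], [0, 0, 0]],
    [0.65, [0.73, -0.06, 0.33], [0, 0, 0]],
    [0.65, [0, 0, 0], [0, 0, 0]],
    [0.65, [0, 0, 0], [0, 0, 0]]
  ]
}}

```text
time: 15.4
ee_pos: [0.493, 0.262, 0.1495]
tcp_rot: [180.0, 0.0, 101.5]
wrist_force: [1.0, -0.7, -0.3]
opening: 0.0554
```

```bash
python3 - <<'E'
from h import *
st()
c=viewer.calibration("wrist");im=viewer.camera("wrist");cv2.imwrite("pics/w14.png",cv2.resize(im,(800,600),interpolation=cv2.INTER_CUBIC))
import pickle;pickle.dump(c,open("w14.pkl","wb"))
a=cv2.imread('pics/scene0.png');b=viewer.camera("scene")
z=lambda i:cv2.resize(i[170:220,175:255],None,fx=6,fy=6,interpolation=cv2.INTER_CUBIC)
cv2.imwrite("pics/a14.png",np.vstack([z(a),z(b)]))
cv2.imwrite("pics/a14full.png",b)
E
```

```text
15.4 [0.493  0.262  0.1495] [1.7999e+02 2.0000e-02 1.0149e+02] F [ 0.96 -0.67 -0.3 ] M [0.054 0.037 0.051] op 0.0554
```

View pics/a14.png

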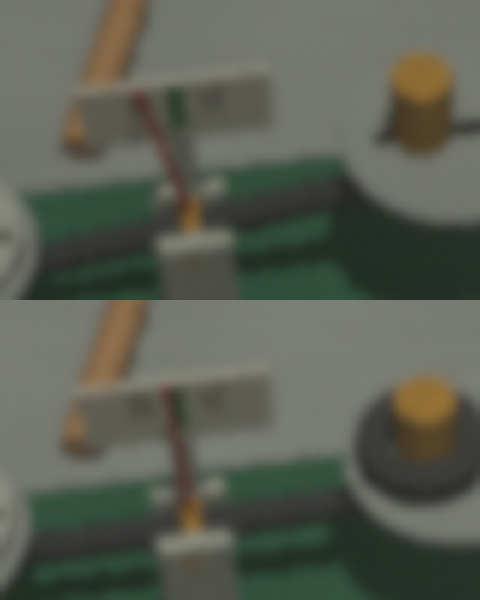

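View pics/w14.png

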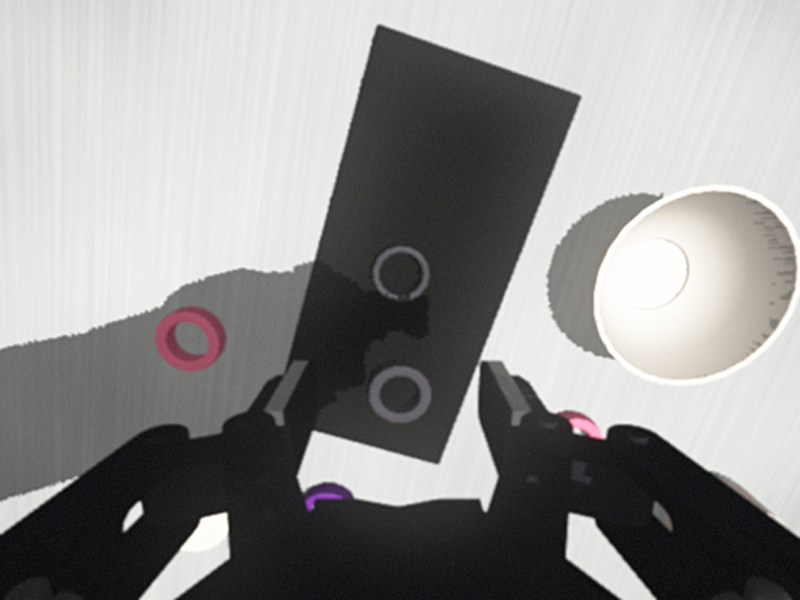

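```bash
python3 - <<'E'
from h import *
import pickle
c=pickle.load(open("w14.pkl","rb"));g=lambda u,v:((u+.5)/1.5625-.5,(v+.5)/1.5625-.5)
P=atz(ray("w",*g(401,274),c),.018);print(P, atz(ray("w",*g(400,394),c),.018))
plan((P[0],P[1],.05),101.5)
E
```

```text
[0.49229925 0.27485262 0.018     ] [0.50848759 0.19249652 0.018     ]
2 [[1, [0.11, 0.01, 0.83], [0, 0, -0.01]], [1, [0.11, 0.02, 0.83], [0, 0, -0.0]]]
```

Request:
{"name": "arm_command", "arguments": {
  "motion": [
    [0.65, [0.11, 0.01, 0.83], [0, 0, 0]],
    [0.65, [0.11, 0.01, 0.83], [0, 0, 0]],
    [0.65, [0, 0, 0.4], [0, 0, 0]],
    [0.65, [0, 0, 0.3], [0, 0, 0]],
    [0.65, [0, 0, 0], [0, 0, 0]],
    [0.3, [0, 0, 0], [0, 0, 0]],
    [0.3, [0, 0, 0], [0, 0, 0]],
    [0.3, [0, 0, 0], [0, 0, 0]],
    [0.3, [0, 0, 0], [0, 0, 0]]
  ],
  "newtons": 30
}}

```text
time: 16.62
ee_pos: [0.492, 0.2762, 0.0093]
tcp_rot: [179.8, -0.0, 101.5]
wrist_force: [0.3, -2.7, 6.5]
opening: 0.0344
```

Request:
{"name": "arm_command", "arguments": {
  "motion": [
    [0.3, [0, 0, -0.2], [0, 0, 0]],
    [0.3, [0, 0, -0.6], [0, 0, 0]],
    [0.3, [0, 0, -0.8], [0, 0, 0]],
    [0.3, [0, 0, -0.8], [0, 0, 0]],
    [0.3, [0, 0, -0.6], [0, 0, 0]],
    [0.3, [0, 0, 0], [0, 0, 0]],
    [0.3, [0, 0, 0], [0, 0, 0]]
  ]
}}

```text
time: 17.5
ee_pos: [0.4908, 0.276, 0.1872]
tcp_rot: [-180.0, 0.0, 101.5]
wrist_force: [-0.3, -0.3, -0.3]
opening: 0.0345
```

```bash
python3 - <<'E'
from h import *
st()
im=viewer.camera("wrist");cv2.imwrite("pics/w15.png",cv2.resize(im[170:330,120:390],None,fx=3,fy=3,interpolation=cv2.INTER_CUBIC))
im=viewer.camera("side");cv2.imwrite("pics/s15.png",cv2.resize(im[100:334,80:310],None,fx=2.5,fy=2.5,interpolation=cv2.INTER_CUBIC))
plan((.574,-.0414,.155),101.5)
E
```

```text
17.5 [0.4908 0.276  0.1872] [-179.99    0.    101.53] F [-0.29 -0.28 -0.31] M [ 0.003 -0.008 -0.021] op 0.0345
6 [[1, [-0.91, 0.05, 0.09], [0, 0, 0.0]], [1, [-0.91, 0.05, 0.09], [0, 0, 0.0]], [1, [-0.91, 0.05, 0.09], [0, 0, 0.0]], [1, [-0.91, 0.05, 0.08], [0, 0, 0.0]], [1, [-0.91, 0.05, 0.09], [0, 0, 0.0]], [1, [-0.91, 0.06, 0.08], [0, 0, 0.0]]]
```

View pics/w15.png

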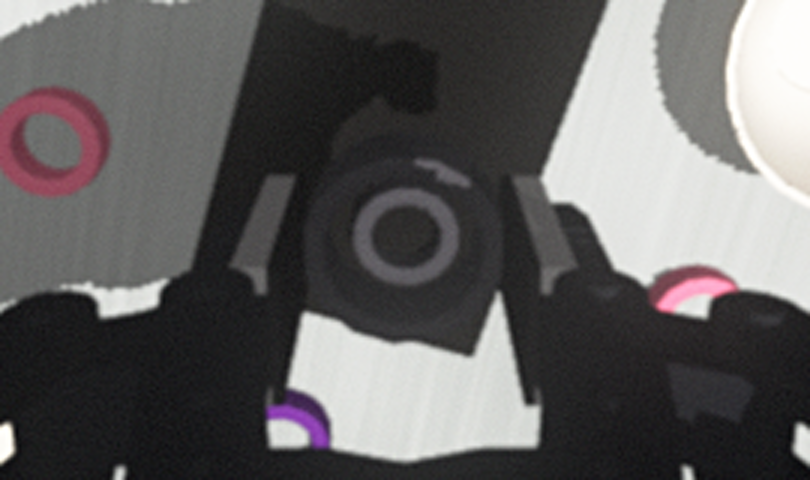

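View pics/s15.png

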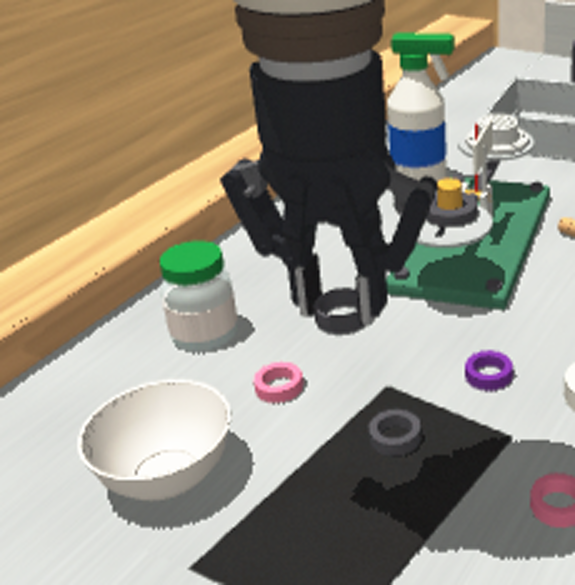

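Request:
{"name": "arm_command", "arguments": {
  "motion": [
    [0.3, [-0.6, 0.05, 0], [0, 0, 0]],
    [0.3, [-0.95, 0.05, 0], [0, 0, 0]],
    [0.3, [-0.95, 0.06, 0], [0, 0, 0]],
    [0.3, [-0.95, 0.06, 0], [0, 0, 0]],
    [0.3, [-0.95, 0.05, 0], [0, 0, 0]],
    [0.3, [-0.6, 0.04, 0.1], [0, 0, 0]],
    [0.3, [-0.43, 0, 0.3], [0, 0, 0]],
    [0.3, [0, 0, 0.3], [0, 0, 0]],
    [0.3, [0, 0, 0], [0, 0, 0]],
    [0.3, [0, 0, 0], [0, 0, 0]]
  ]
}}

```text
time: 18.85
ee_pos: [0.5742, -0.0386, 0.1458]
tcp_rot: [180.0, -0.0, 101.6]
wrist_force: [0.0, -0.3, -0.5]
opening: 0.0343
```

```bash
python3 - <<'E'
from h import *
st()
im=viewer.camera("wrist");cv2.imwrite("pics/w16.png",im);cv2.imwrite("pics/w16s.png",cv2.resize(im[190:310,165:345],None,fx=4.4,fy=4.4,interpolation=cv2.INTER_CUBIC))
E
```

```text
18.85 [ 0.5742 -0.0386  0.1458] [ 1.7999e+02 -1.0000e-02  1.0159e+02] F [ 0.01 -0.27 -0.51] M [-0.001  0.098  0.008] op 0.0343
```

View pics/w16s.png

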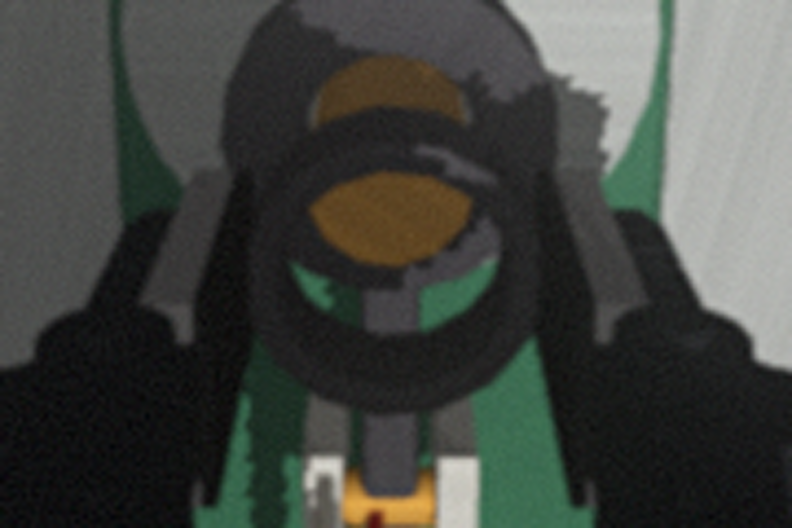

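Request:
{"name": "arm_command", "arguments": {
  "motion": [
    [0.3, [0, -0.005, 0.1], [0, 0, 0]],
    [0.3, [0, 0, 0.1], [0, 0, 0]],
    [0.3, [0, 0, 0.02], [0, 0, 0]],
    [0.3, [0, 0, 0], [0, 0, 0]]
  ]
}}

```text
time: 19.4
ee_pos: [0.5739, -0.0396, 0.1322]
tcp_rot: [-180.0, -0.0, 101.5]
wrist_force: [-0.2, -0.6, 0.7]
opening: 0.0348
```

```bash
python3 - <<'E'
from h import *
st()
im=viewer.camera("wrist");cv2.imwrite("pics/w17s.png",cv2.resize(im[190:310,165:345],None,fx=4.4,fy=4.4,interpolation=cv2.INTER_CUBIC))
st()
E
```

```text
19.4 [ 0.5739 -0.0396  0.1322] [-1.7998e+02 -1.0000e-02  1.0152e+02] F [-0.19 -0.58  0.65] M [-0.002 -0.031  0.011] op 0.0348
19.45 [ 0.574  -0.0396  0.1323] [180.     0.   101.52] F [ 0.1  -0.47 -0.46] M [ 0.004 -0.013  0.014] op 0.0345
```

View pics/w17s.png

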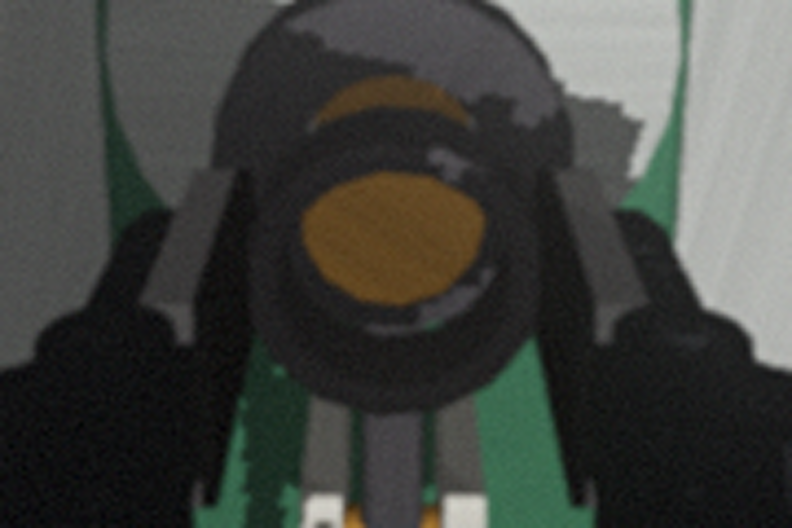

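Request:
{"name": "arm_command", "arguments": {
  "motion": [
    [0.3, [0.003, 0, 0.03], [0, 0, 0]],
    [0.3, [0, 0, 0.03], [0, 0, 0]],
    [0.3, [0, 0, 0], [0, 0, 0]]
  ]
}}

```text
time: 19.82
ee_pos: [0.5739, -0.0394, 0.1285]
tcp_rot: [-180.0, -0.0, 101.5]
wrist_force: [0.4, 0.3, -0.7]
opening: 0.0346
```

```bash
python3 - <<'E'
from h import *
st()
im=viewer.camera("wrist");cv2.imwrite("pics/w18s.png",cv2.resize(im[190:310,165:345],None,fx=4.4,fy=4.4,interpolation=cv2.INTER_CUBIC))
st()
E
```

```text
19.82 [ 0.5739 -0.0394  0.1285] [-179.99   -0.    101.52] F [ 0.44  0.28 -0.7 ] M [0.011 0.053 0.   ] op 0.0346
19.88 [ 0.5739 -0.0394  0.1286] [-179.99   -0.    101.52] F [-0.52  0.35 -1.03] M [ 0.025 -0.004 -0.014] op 0.0343
```

View pics/w18s.png

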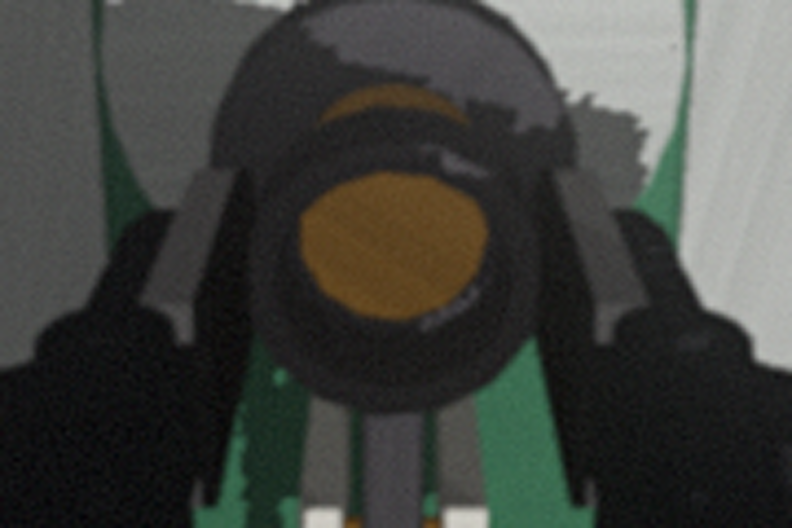

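Request:
{"name": "arm_command", "arguments": {
  "motion": [
    [0.3, [0, 0, 0.03], [0, 0, 0]],
    [0.3, [0, 0, 0.03], [0, 0, 0]],
    [0.3, [0, 0, 0], [0, 0, 0]]
  ]
}}

```text
time: 20.25
ee_pos: [0.5738, -0.0394, 0.1248]
tcp_rot: [-180.0, -0.0, 101.5]
wrist_force: [-0.7, 0.1, 0.0]
opening: 0.0341
```

```bash
python3 - <<'E'
from h import *
st()
im=viewer.camera("wrist");cv2.imwrite("pics/w19s.png",cv2.resize(im[190:310,165:345],None,fx=4.4,fy=4.4,interpolation=cv2.INTER_CUBIC))
st()
E
```

```text
20.25 [ 0.5738 -0.0394  0.1248] [-179.98   -0.    101.53] F [-0.69  0.12  0.01] M [ 0.031  0.034 -0.015] op 0.0341
20.3 [ 0.5739 -0.0394  0.125 ] [-179.99   -0.    101.52] F [-0.12  0.22 -0.52] M [-0.021  0.034 -0.002] op 0.0344
```

View pics/w19s.png

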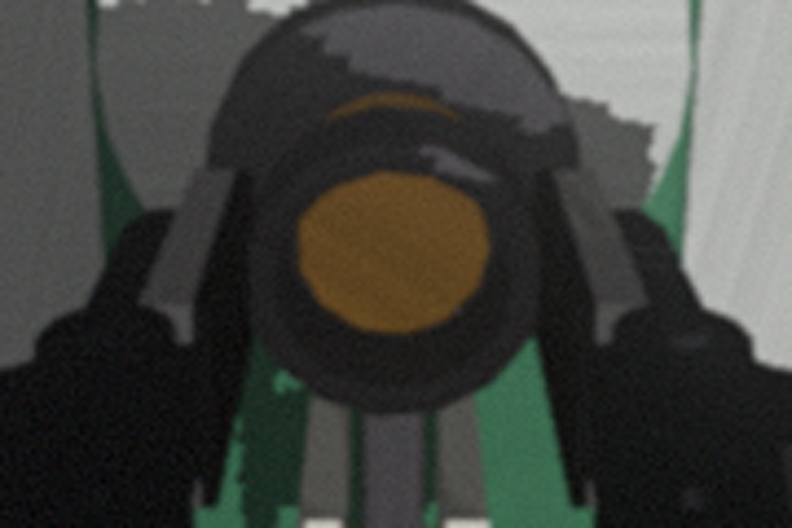

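Request:
{"name": "arm_command", "arguments": {
  "motion": [
    [0.3, [0, 0, 0.03], [0, 0, 0]],
    [0.3, [0, 0, 0.03], [0, 0, 0]],
    [0.3, [0, 0, 0.03], [0, 0, 0]],
    [0.3, [0, 0, 0], [0, 0, 0]]
  ]
}}

```text
time: 20.8
ee_pos: [0.5739, -0.0394, 0.1194]
tcp_rot: [-180.0, -0.0, 101.5]
wrist_force: [-1.4, 0.6, 0.2]
opening: 0.0346
```

```bash
python3 - <<'E'
from h import *
st()
im=viewer.camera("wrist");a=cv2.resize(im[190:310,165:345],None,fx=3,fy=3,interpolation=cv2.INTER_CUBIC)
im=viewer.camera("side");b=cv2.resize(im[145:205,225:300],(450,360),interpolation=cv2.INTER_CUBIC);a=cv2.copyMakeBorder(a,0,0,0,0,0)
h=max(a.shape[0],b.shape[0]);a=cv2.copyMakeBorder(a,0,h-a.shape[0],0,0,0);b=cv2.copyMakeBorder(b,0,h-b.shape[0],0,0,0)
cv2.imwrite("pics/m20.png",cv2.resize(np.hstack([a,b]),(800,290)) )
st()
E
```

```text
20.8 [ 0.5739 -0.0394  0.1194] [-1.7998e+02 -1.0000e-02  1.0152e+02] F [-1.39  0.56  0.19] M [-0.013  0.041 -0.009] op 0.0346
20.9 [ 0.5739 -0.0394  0.1197] [-180.      0.    101.52] F [ 0.53  0.42 -0.85] M [ 0.023 -0.066  0.024] op 0.0344
```

View pics/m20.png

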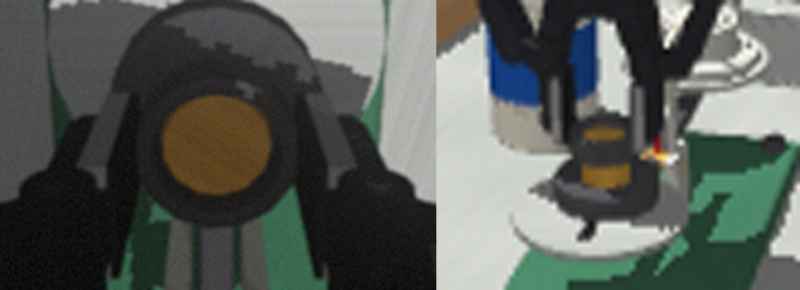

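Request:
{"name": "arm_command", "arguments": {
  "motion": [
    [0.3, [0, 0, 0.05], [0, 0, 0]],
    [0.3, [0, 0, 0.05], [0, 0, 0]],
    [0.3, [0, 0, 0.05], [0, 0, 0]],
    [0.3, [0, 0, 0.04], [0, 0, 0]],
    [0.3, [0, 0, 0], [0, 0, 0]]
  ]
}}

```text
time: 21.52
ee_pos: [0.5738, -0.0394, 0.108]
tcp_rot: [-180.0, -0.0, 101.5]
wrist_force: [-0.2, -0.7, -0.4]
opening: 0.0343
```

```bash
python3 - <<'E'
from h import *
st()
im=viewer.camera("side");cv2.imwrite("pics/s21.png",cv2.resize(im[145:205,225:300],None,fx=9,fy=9,interpolation=cv2.INTER_CUBIC))
st()
E
```

```text
21.52 [ 0.5738 -0.0394  0.108 ] [-1.7998e+02 -1.0000e-02  1.0152e+02] F [-0.18 -0.74 -0.36] M [ 0.005 -0.012 -0.013] op 0.0343
21.57 [ 0.5739 -0.0394  0.1082] [-179.99   -0.    101.52] F [ 1.14  1.16 -0.32] M [-0.004 -0.017 -0.014] op 0.0345
```

View pics/s21.png

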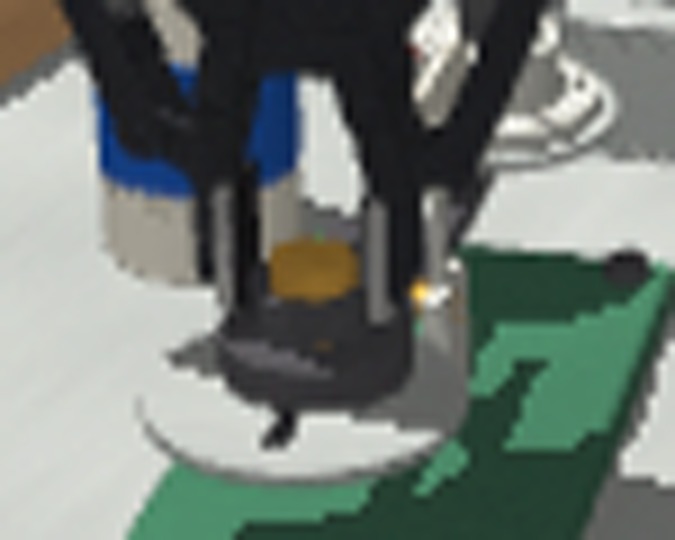

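Request:
{"name": "arm_command", "arguments": {
  "motion": [
    [0.3, [0, 0, 0.02], [0, 0, 0]],
    [0.3, [0, 0, 0.02], [0, 0, 0]],
    [0.3, [0, 0, 0], [0, 0, 0]]
  ]
}}

```text
time: 21.95
ee_pos: [0.5739, -0.0394, 0.1058]
tcp_rot: [-180.0, -0.0, 101.5]
wrist_force: [0.1, -0.3, -0.7]
opening: 0.0343
```

```bash
python3 - <<'E'
from h import *
st()
im=viewer.camera("side");cv2.imwrite("pics/s22.png",cv2.resize(im[145:205,225:300],None,fx=9,fy=9,interpolation=cv2.INTER_CUBIC))
st()
E
```

```text
21.95 [ 0.5739 -0.0394  0.1058] [-179.99   -0.    101.52] F [ 0.1  -0.25 -0.73] M [ 0.002  0.006 -0.007] op 0.0343
22.0 [ 0.5739 -0.0394  0.1058] [-180.     -0.    101.52] F [ 0.38 -0.21 -1.49] M [-0.014  0.01   0.008] op 0.0344
```

View pics/s22.png

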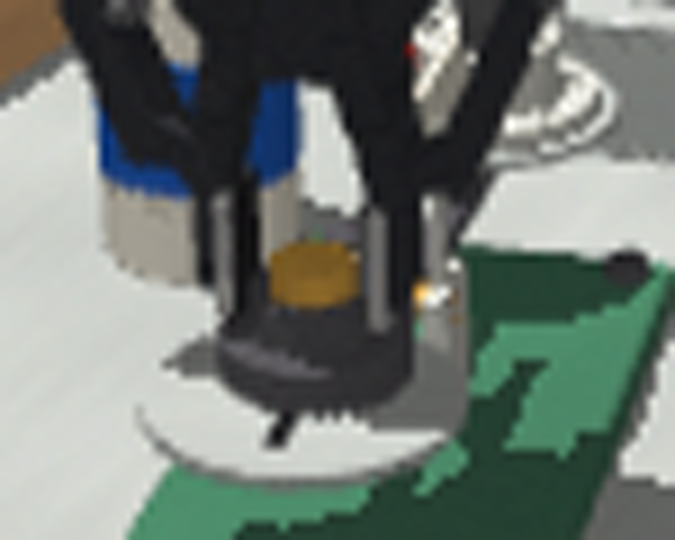

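Request:
{"name": "arm_command", "arguments": {
  "motion": [
    [0.3, [0, 0, 0.02], [0, 0, 0]],
    [0.3, [0, 0, 0.01], [0, 0, 0]],
    [0.3, [0, 0, 0], [0, 0, 0]]
  ]
}}

```text
time: 22.38
ee_pos: [0.5739, -0.0394, 0.104]
tcp_rot: [-180.0, -0.0, 101.5]
wrist_force: [-0.5, 0.7, -0.5]
opening: 0.0346
```

```bash
python3 - <<'E'
from h import *
st()
im=viewer.camera("side");cv2.imwrite("pics/s23.png",cv2.resize(im[145:205,225:300],None,fx=9,fy=9,interpolation=cv2.INTER_CUBIC))
st()
E
```

```text
22.38 [ 0.5739 -0.0394  0.104 ] [-179.99   -0.    101.52] F [-0.5   0.73 -0.5 ] M [0.016 0.026 0.011] op 0.0346
22.43 [ 0.5739 -0.0394  0.1041] [-180.     -0.    101.52] F [-0.88  0.26 -1.26] M [ 0.004  0.076 -0.029] op 0.0345
```

View pics/s23.png

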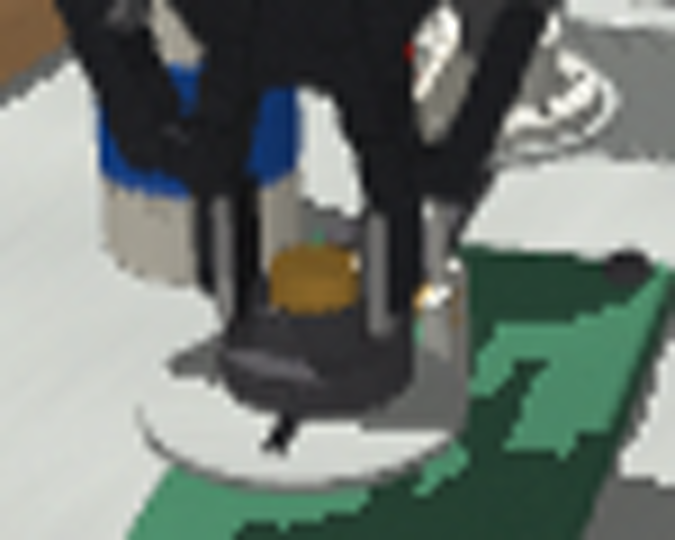

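Request:
{"name": "arm_command", "arguments": {
  "motion": [
    [0.5, [0, 0, 0], [0, 0, 0]],
    [0.6, [0, 0, 0], [0, 0, 0]],
    [0.6, [0, 0, -0.1], [0, 0, 0]],
    [0.6, [0, 0, -0.3], [0, 0, 0]],
    [0.6, [0, 0, -0.8], [0, 0, 0]],
    [0.6, [0, 0, -0.8], [0, 0, 0]],
    [0.6, [0.3, 0, -0.5], [0, 0, 0]],
    [0.6, [0.9, 0, 0], [0, 0, 0]],
    [0.6, [0.9, 0, 0], [0, 0, 0]],
    [0.6, [0.4, 0, 0], [0, 0, 0]],
    [0.6, [0, 0, 0], [0, 0, 0]],
    [0.6, [0, 0, 0], [0, 0, 0]]
  ]
}}

```text
time: 23.92
ee_pos: [0.5442, 0.1071, 0.2549]
tcp_rot: [179.9, 0.0, 101.5]
wrist_force: [0.1, 0.9, 0.5]
opening: 0.0509
```

Request:
{"name": "arm_command", "arguments": {
  "motion": [
    [0.6, [0, 0, 0], [0, 0, 0]],
    [0.6, [0, 0, 0], [0, 0, 0]],
    [0.6, [0, 0, 0], [0, 0, 0]],
    [0.6, [0, 0, 0], [0, 0, 0]],
    [0.6, [0, 0, 0], [0, 0, 0]],
    [0.6, [0, 0, 0], [0, 0, 0]]
  ]
}}

```text
time: 24.68
ee_pos: [0.544, 0.1076, 0.2541]
tcp_rot: [180.0, 0.0, 101.5]
wrist_force: [-0.5, 0.3, -0.7]
opening: 0.051
```

```bash
python3 - <<'E'
from h import *
st()
b=viewer.camera("scene")
cv2.imwrite("pics/a24.png",cv2.resize(b[165:225,155:275],None,fx=6.5,fy=6.5,interpolation=cv2.INTER_CUBIC));cv2.imwrite("pics/a24f.png",b)
im=viewer.camera("side");cv2.imwrite("pics/s24.png",cv2.resize(im[125:215,225:345],None,fx=6.5,fy=6.5,interpolation=cv2.INTER_CUBIC))
E
```

```text
24.68 [0.544  0.1076 0.2541] [180.     0.   101.53] F [-0.45  0.28 -0.74] M [ 0.007 -0.036 -0.014] op 0.051
```

View pics/a24.png

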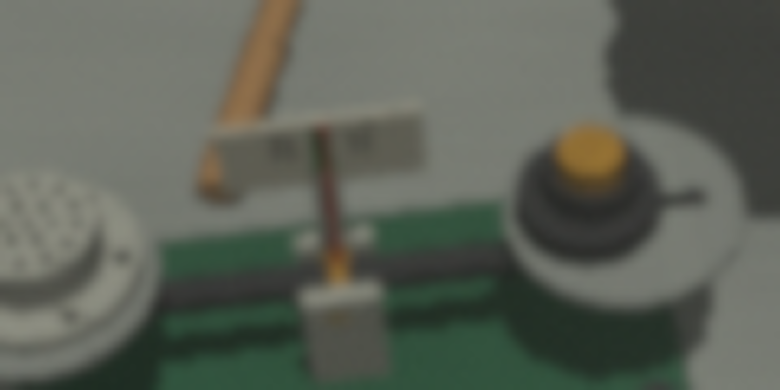

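View pics/s24.png

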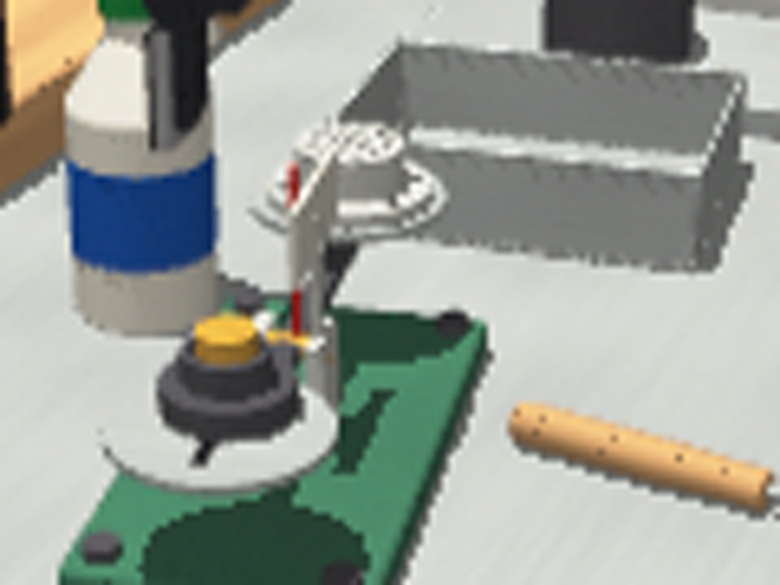

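```bash
python3 - <<'E'
from h import *
a=cv2.imread('pics/a24f.png');z=cv2.imread('pics/scene0.png');y=cv2.imread('pics/a14full.png')
f=lambda i:cv2.resize(i[180:208,188:222],None,fx=14,fy=14,interpolation=cv2.INTER_CUBIC)
cv2.imwrite("pics/a25.png",cv2.convertScaleAbs(cv2.resize(np.hstack([f(z),f(y),f(a)]),(799,220)),alpha=1.6))
E
```

```text
(no output)
```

View pics/a25.png

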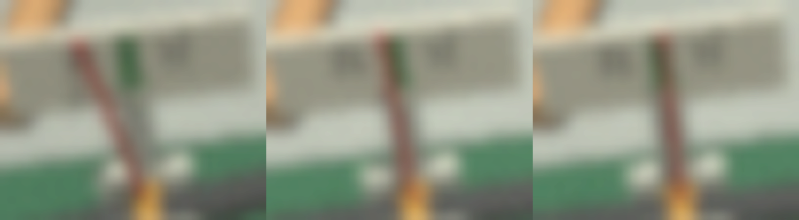

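```bash
python3 - <<'E'
from h import *
b=viewer.camera("scene");st()
cv2.imwrite("pics/a26.png",cv2.convertScaleAbs(cv2.resize(b[180:208,188:222],None,fx=20,fy=20,interpolation=cv2.INTER_CUBIC),alpha=1.6))
cv2.imwrite("pics/a26f.png",b)
E
```

```text
24.82 [0.544  0.1076 0.2541] [180.     0.   101.53] F [ 0.18 -0.4   0.29] M [-0.003 -0.021 -0.003] op 0.0511
```

View pics/a26.png

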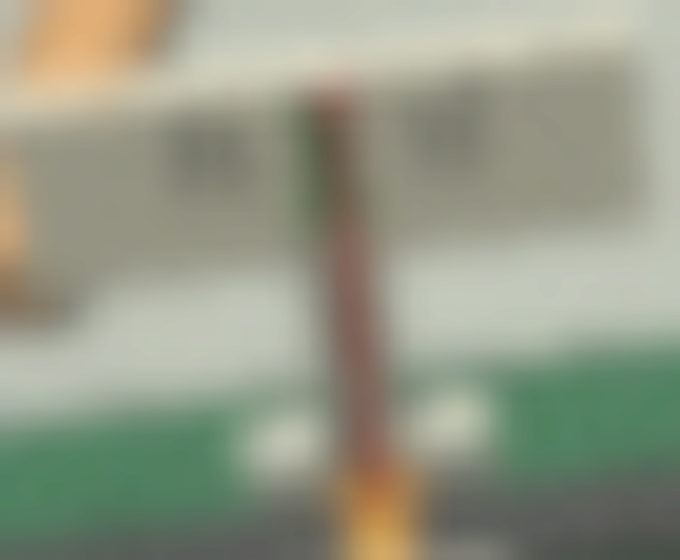

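View pics/a26f.png

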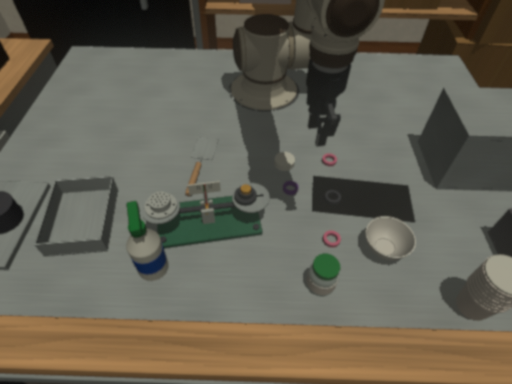

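```bash
python3 -c "
from workcell import bot
print(bot.job_done())"
```

```text
the job is handed in; nothing more can be done
None
```

I threaded the 200 g ring, then the 50 g ring, over the spindle and lowered each one flat onto the pan. That balances the die at about 250 g, and the job is handed in at about 25 s. I can't see a verdict.

**Contact forces:** Force readings while threading and lowering onto the pan never exceeded 3 N. The highest reading anywhere was about 6.5 N, when closing on a ring on the mat.

**Last pictures:** These were taken more than 2 s after the 50 g ring was released.
- The red pointer lies over the green mark, with a thin sliver of green still showing on its left. That could be a tilt of up to about 0.01 rad (roughly 10 g) or just viewing angle. No other combination of the three rings would come closer.
- The 100 g ring is still on the mat, and the die and the other things on the counter look unmoved.
- The gripper is clear of everything.

**A check that disagreed:** With only the 200 g ring on, the pointer read a tilt of about 0.037–0.048 rad instead of the 0.053 rad expected for 50 g missing. I put that down to limited picture resolution.

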